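# Put the tealight away under the sprung lid

### The job

Put the tealight away in the little wooden keeper without picking it up: slide it along the worktop to the mouth, tip the sprung lid open by pushing its blue thumb plate with one fingertip, and hold it open while the other fingertip pushes the tealight under the lid, fully inside. Then back out so that the lid springs fully shut behind it, and leave the other things where they stand.

Things in the scene. Friction and masses are not known exactly. Their poses are not given: they have to be found in the camera images.
- keeper: low wooden candle keeper fixed on the worktop, open in front, no floor. Origin on the worktop straight below the lid's hinge; x points inward (mouth to back wall), y left, z up. In its frame: side walls 22 mm high, 60 mm apart inside, x = -51 to +16 mm; back wall's inner face at x = +9 mm. Outside, 14 mm high guides flare from 60 mm apart at the mouth to about 100 mm at x = -80 mm
- mouth (a point): middle of the keeper's mouth on the worktop, at keeper x = -57 mm, same axes as the keeper. With the lid shut its 3 mm thick apron hangs here to 4 mm above the worktop and blocks the way (pushing on it does not open it)
- lid (a joint): angle of the steel lid, rad: 0 shut, 1.25 at its stop, growing as the front edge swings up and back. Hinge along the keeper's y at keeper x = 0, 22 mm up. Lid top 26 mm above the worktop when shut; from 0.7 rad its apron is over 40 mm above the worktop. A spring shuts it (0.06 N m shut, 0.1 N m wide open: about 2 to 5 N at the thumb plate)
- thumb_plate (a point): centre of the mouth-side face of the blue upright plate on the lid, 50 mm wide along keeper y. Lid shut: this face is at keeper x = -24 mm, 26 to 65 mm above the worktop (7 mm round bead along its top edge), this point 52 mm up. Pushing it inward (keeper +x) at 50 mm height opens the lid about 1 rad in some 30 mm. Axes turn with the lid
- candle: the tealight: round candle, white metal cup with green wax, diameter 38 mm, 15 mm high; origin at the centre of its underside, z up; it starts in front of the keeper's mouth, up to 6 cm to either side of its middle line. It weighs about 25 g and slides flat on the worktop
- spice_jar: bystander: spice jar with a black cap, diameter 41 mm, 105 mm high, beside the keeper; origin at the centre of its underside
- cup: bystander: small steel cup, diameter 52 mm, 72 mm high, beside the keeper; origin at the centre of its underside
- mug: bystander: white dotted mug, 93 mm high, far to the left; origin at the centre of its underside

How it is judged (in metres and radians):
On the way:
1. a finger holds the lid open while the tealight is pushed in under it (its centre past the mouth) (value of joint lid above 0.3 rad and contact force between the fingers and lid above 0.2 N and x of candle in the frame of keeper above -0.057 m and height (world z) of candle below 0.008 m), for 0.1 s.
At the end, for the whole second after the job is handed in: the tealight lies flat and still on the worktop wholly inside the keeper (centre at keeper x between -39 and 0 mm, within 20 mm of its middle line) and the lid is shut (under 0.05 rad) (x of candle in the frame of keeper between -0.039 and 0 m and y of candle in the frame of keeper between -0.02 and 0.02 m and height (world z) of candle below 0.004 m and angle between candle's own z axis and vertical below 0.15 rad and linear speed of candle below 0.02 m/s and value of joint lid below 0.05 rad); the robot touches nothing.
It fails at once if the tealight was lifted or tipped over (height (world z) of candle above 0.012 m or angle between candle's own z axis and vertical above 0.6 rad).
It fails at once if a bystander (jar, cup or mug) was disturbed (distance of any of spice_jar, cup, mug from where it was at the start of the episode above 0.02 m).
It also fails if it takes over 53 s, if anything falls off the work surface, if the arm or the gripper's body presses on something with over 40 N, if the wrist force passes 120 N, or if a joint passes its speed limit or range.

### The arm

A 6-joint arm with a two-finger parallel gripper is mounted at the origin on a cart in front of the work surface, level with it; the furniture and walls round the work are solid. World frame = base frame: x ahead of the robot, y to its left, z up, the work surface at z = 0. Lengths are in m, angles in degrees, forces in N, time in s.
With the tool pointing down it reaches from about 0.35 to 0.875 m from the base axis. Payload 4.2 kg.
Tool frame: the origin (TCP) lies between the finger pads; the fingertips stand 8 mm ahead of it and the grasp point (between the pads) lies 11 mm behind it; z points along the fingers, y is the line along which they close (so a half turn about z gives the same grasp; the last joint's range is limited). The gripper opens to 87 mm and grips with 3 to 60 N. Pads are 19 mm wide; open, the fingers measure 117 mm over their backs; the gripper's body (75 mm by 190 mm) begins 51 mm behind the grasp point.
Start: joints at [-52.047, 22.042, 0.453, 0, -68.411, -14.817], TCP at [0.246, -0.575, 0.231] pointing down, gripper open.
Joint ranges: [-179.83, 179.83], [-69.29, 118.12], [-61.27, 80.66], [-181.25, 117.63], [-171.15, -9.14], [-177.46, 177.46]. Speed limits (degrees/s): [159.86, 159.86, 180, 180, 180, 180].

### API

Orientations are given as a 3x3 rotation matrix whose columns are the frame's x, y, z axes.
In Python, from station import sense, capture, camera_model, finish_job, find_in gives the robot as it stands. The module is installed in compiled form; this text tells all that it offers.
- The arm moves only by the tool arm_command, never from a script. Its argument "motion" is a list of rows, each a list of 7 numbers: the finger opening in mm, from 0 to 87, then the shift along the tool's x, y, z in mm, then the turn, a rotation vector about the tool's x, y, z in rad. In form: [[jaw, dx, dy, dz, rx, ry, rz], ...]. A call has 1 to 8 rows; each row shifts and turns the commanded pose from where the row before left it, along the tool's axes as they then stand; what a row does not reach is not made up. A row lasts 1/10 s, in which the tool goes at most 50 mm and 8.59 degrees, less where a joint would pass 70% of its speed; a pose out of reach is approached as far as the arm can. A call with a gripper value outside its range is refused whole. The fingers move at their own pace and stop on an object; the grip force is fixed at half the most. Time passes only in rows, so rows that do not move let the fingers close. It gives the time, the measured TCP pose, the force, the opening and the grip force at its end, in the units of the state.
- sense(): the state, without advancing time (a new reading comes with each control period).
- capture(name): name is "scene" or "top"; returns the picture (480x640x3 uint8, red, green, blue); there is no depth.
- camera_model(name): a dict with "fx", "fy", "cx", "cy" (pixels), "R" (3x3) and "t" (3): a world point X has camera coordinates R X + t. Camera axes: x right, y down, z forward; pixel columns grow to the right and rows downward; lengths in m; the calibration is good to about 2 mm. A picture is of the moment at which its call begins. camera_model takes no time and is no camera call.
- finish_job(): hands the job in; it is judged then, once.
Trained networks look in the newest picture that a camera, given by its name, has taken for a name from the list of things; names that differ only in an ending like _2 or _b are one class to them, and where a whole thing is asked for, a point or a joint stands for the part that bears it (a point fixed in the world has none). Each returns a list of dicts, best first, with "p" (0 to 1); they miss things now and then, are a little off and sometimes report something else, mostly with a low value. They report only what shows in the picture. A call takes as long as a camera call.
- find_in(target, camera): "location" ([row, column] in pixels, amid what is visible of it).
The state is a dict: "time_s": time; "joints": joint angles; "joint_velocities": joint speeds; "effort": joint torques, N m; "tcp_pos": TCP position; "ee_rot": TCP orientation; "wrist_force": force on the tool from outside, world axes, zero at the start; "moment": the same for the moment, N m; "gripper_width": opening from 0.0 (shut) to 1.0 (fully open); "gripper_force": force on a finger pad.
Only numpy, scipy, OpenCV 4.12 (cv2) and the standard library are available. Lean on these libraries where they do the work, as an engineer would, in place of code of your own. Each camera call takes 0.05 s, during which the arm holds its last target. There are 200 camera calls.

## Working session

There is one attempt and no reset: what is moved stays moved. The work goes in short steps, Python scripts to look and compute and a tool call to move; the robot and the scene stay as the last step left them, time stands still between calls to the robot, and variables do not carry over. Pictures are saved under pics/ and viewed, at most 10 in all, crops included, and the job is handed in when it is done.

Besides the shell and the picture viewer there is one more tool, called after "Request:" as name(argument=value, ...) on one line, values as JSON. arm_command: Moves the arm, as the interface text tells. Its arguments: {"type":"object","properties":{"motion":{"type":"array"}},"required":["motion"]}

```bash
mkdir -p pics; cat > h.py <<'E'
import numpy as np, cv2
from station import *
def ray(cam,rc,z):
    m=camera_model(cam);R=np.array(m["R"]);t=np.array(m["t"])
    d=R.T@np.array([(rc[1]-m["cx"])/m["fx"],(rc[0]-m["cy"])/m["fy"],1]);o=-R.T@t
    return o+d*(z-o[2])/d[2]
def proj(cam,X):
    m=camera_model(cam);c=np.array(m["R"])@np.array(X)+np.array(m["t"])
    return [m["fy"]*c[1]/c[2]+m["cy"],m["fx"]*c[0]/c[2]+m["cx"]]
def snap(cam,name):
    im=capture(cam);cv2.imwrite(f"pics/{name}.png",im[:,:,::-1]);return im
E
python3 - <<'E'
from h import *
for c in("top","scene"):
    snap(c,c+"0")
    m=camera_model(c);print(c,-np.array(m["R"]).T@m["t"],m["fx"])
for n,z in(("candle",.015),("thumb_plate",.05),("keeper",.02),("spice_jar",.1),("cup",.07),("mug",.09)):
    r=find_in(n,"top")[:2]
    for k in r: print(n,k["p"],k["location"],ray("top",k["location"],z).round(4))
s=sense();print(s["ee_rot"],s["tcp_pos"],s["time_s"])
E
```

```text
top [0.34624037 0.10206664 1.15239388] 467.72806767540874
scene [0.1832242  0.62593175 1.33385785] 547.6222456238014
candle 0.78 [269.2, 386.1] [ 0.4919 -0.0396  0.015 ]
thumb_plate 0.64 [228.3, 368.5] [0.5874 0.0027 0.05  ]
thumb_plate 0.53 [226.8, 367.4] [0.5911 0.0052 0.05  ]
spice_jar 0.65 [230.2, 370.5] [0.5719 0.0028 0.1   ]
cup 0.69 [205.2, 428.5] [ 0.6365 -0.1407  0.07  ]
mug 0.92 [326.6, 192.3] [0.3617 0.4082 0.09  ]
[[-9.19581260e-01 -3.92899837e-01 -1.58197091e-04]
 [-3.92899868e-01  9.19581210e-01  3.03539342e-04]
 [ 2.62145147e-05  3.41284706e-04 -9.99999941e-01]] [ 0.24555406 -0.57462995  0.23038923] 0.4
```

View pics/top0.png

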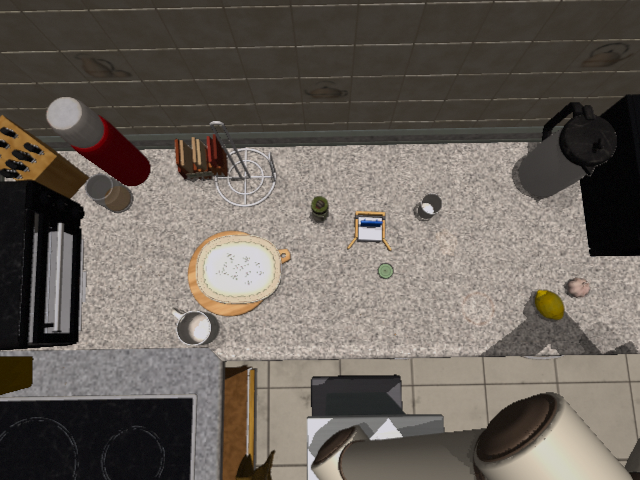

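View pics/scene0.png

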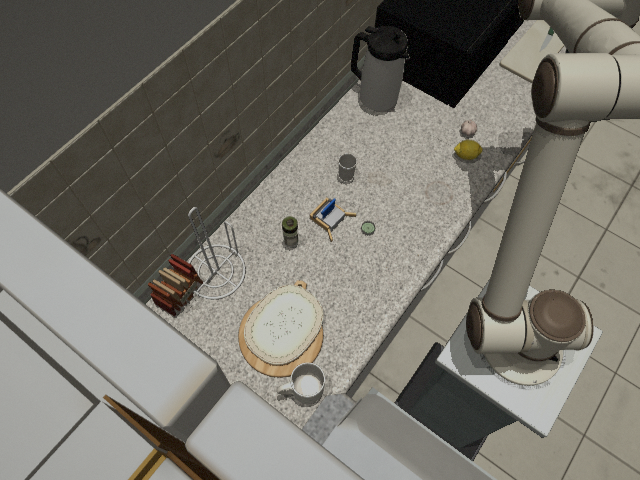

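The top view shows the keeper at about (row 228, col 370) opening toward the robot, the candle at (270, 386), the jar at (208, 320) and the cup at (207, 429). The scene view agrees. Next I'll zoom in to get the keeper's pose.

```bash
python3 - <<'E'
import cv2
a=cv2.imread("pics/top0.png")[190:290,300:440]; b=cv2.imread("pics/scene0.png")[180:260,270:390]
cv2.imwrite("pics/c1.png",cv2.resize(a,(784,560),interpolation=cv2.INTER_CUBIC))  #5.6
cv2.imwrite("pics/c2.png",cv2.resize(b,(780,520),interpolation=cv2.INTER_CUBIC)) #6.5
E
```

```text
(no output)
```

View pics/c1.png

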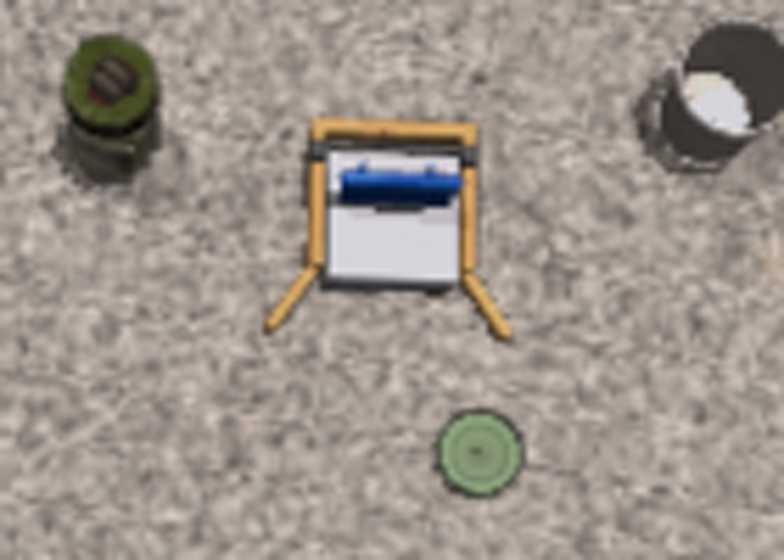

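View pics/c2.png

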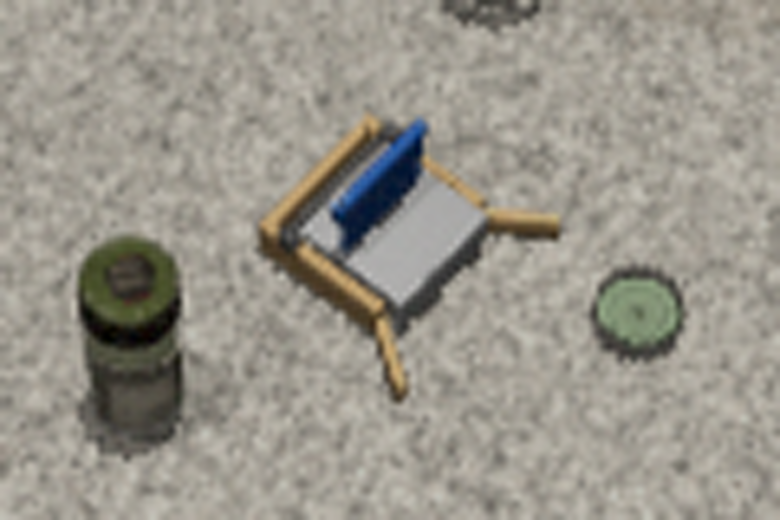

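The crops show the keeper's corners clearly: back wall at (118–124, 313–476), guide tips at (327, 268) and (335, 508), candle at (452, 480). I'll fit the pose from both views.

```bash
python3 - <<'E'
from h import *
from scipy.optimize import least_squares
o=lambda p,s,r,c:[(p[1]+.5)/s-.5+r,(p[0]+.5)/s-.5+c]
T=lambda u,v:("top",o((u,v),5.6,190,300)); S=lambda u,v:("scene",o((u,v),6.5,180,270))
L=[((16,35,22),T(313,119)),((16,-35,22),T(476,125)),((-80,50,14),T(268,327)),((-80,-50,14),T(508,336)),
((-51,30,22),T(325,266)),((-51,-30,22),T(462,272)),
((16,35,22),S(262,228)),((16,-35,22),S(376,118)),((-80,50,14),S(400,388)),((-80,-50,14),S(558,226)),((-51,35,22),S(380,312)),((-51,-30,22),S(486,207))]
def f(p,LL=L):
    c,s=np.cos(p[2]),np.sin(p[2]);r=[]
    for X,(cam,rc) in LL:
        x,y,z=np.array(X)/1e3
        r+=list(np.array(proj(cam,[p[0]+c*x-s*y,p[1]+s*x+c*y,z]))-rc)
    return np.array(r)
for LL in (L,L[:6],L[6:]):
    q=least_squares(f,[.6,0,0],args=(LL,),loss="soft_l1");print(q.x.round(4),np.degrees(q.x[2]),f(q.x,LL).reshape(-1,2).round(1).tolist())
q=least_squares(f,[.6,0,0],loss="soft_l1").x
c,s=np.cos(q[2]),np.sin(q[2])
for w in(T(480,452),S(638,308)):
    P=ray(*w,.015);d=P[:2]-q[:2];print("candle",P,"in keeper",c*d[0]+s*d[1],-s*d[0]+c*d[1])
print(ray(*T(112,80),.105),ray(*T(760,80),.072))
E
```

```text
[ 0.6207 -0.0043 -0.0686] -3.930600412609207 [[-0.2, 0.6], [0.1, -0.4], [0.9, 0.9], [1.2, -1.4], [0.0, -0.5], [0.1, -0.6], [-1.5, -0.3], [-0.9, -1.4], [-0.7, 1.5], [0.0, 0.4], [-0.3, 0.1], [0.2, -1.0]]
[ 0.6215 -0.0047 -0.0573] -3.28388247719956 [[-0.3, 0.7], [-0.4, -0.3], [0.8, 1.4], [0.7, -0.9], [-0.2, -0.2], [-0.4, -0.2]]
[ 0.6194 -0.0038 -0.0817] -4.680274546611231 [[-1.3, -0.1], [-0.5, -0.9], [-0.2, 1.3], [0.8, 0.6], [0.1, 0.0], [0.9, -0.8]]
candle [ 0.48919195 -0.03758004  0.015     ] in keeper -0.12892947643913927 -0.04218758248290758
candle [ 0.48854891 -0.03553095  0.015     ] in keeper -0.12971146645078668 -0.040187388918141664
[0.63557491 0.11878249 0.105     ] [ 0.63892525 -0.1566952   0.072     ]
```

```bash
cat >> h.py <<'E'
from scipy.spatial.transform import Rotation as Ro, Slerp
K=np.array([.6205,-.0042]); PSI=-.064
Rk=Ro.from_euler("z",PSI).as_matrix()
def k2w(p): return Rk@(np.array(p)/1e3)+[K[0],K[1],0]
def w2k(p): return Rk.T@(np.array(p)-[K[0],K[1],0])*1e3
def cage(): # tool y = keeper y, pointing down
    return Rk@np.array([[1,0,0],[0,-1,0],[0,0,-1.]])@np.diag([-1,-1,1])
def two(w,tau,bx,bz,y=0): # lower finger B inner tip corner at bx,bz
    t=np.radians(tau);u=np.array([np.cos(t),0,np.sin(t)]);d=np.array([np.sin(t),0,-np.cos(t)])
    R=np.column_stack([[0,-1,0],-u,d])
    return Rk@R,k2w(np.array([bx,y,bz])+w/2*u-8*d)
def start():
    s=sense();return np.array(s["ee_rot"]),np.array(s["tcp_pos"])
def seg(R,p,w0,R1,p1,w1,n):
    """rows from R,p to R1,p1; returns rows and end pose"""
    ro=[];tgt=Slerp([0,1],Ro.from_matrix([R,R1]));p0=p.copy()
    for i in range(1,n+1):
        Rt=tgt(i/n).as_matrix();pt=p0+(p1-p0)*i/n
        dp=(R.T@(pt-p)*1e3).round(1);rv=Ro.from_matrix(R.T@Rt).as_rotvec().round(3)
        ro.append([round(float(w0+(w1-w0)*i/n),1)]+[float(v)+0. for v in dp]+[float(v)+0. for v in rv])
        p=p+R@dp/1e3;R=R@Ro.from_rotvec(rv).as_matrix()
    return ro,R,p
def show(ro):
    for i in range(0,len(ro),8): print(ro[i:i+8])
E
python3 - <<'E'
from h import *
print(k2w([-129,-41,0]))
R,p=start();show(seg(R,p,87,cage(),np.array([.489,-.0365,.11]),87,16)[0])
E
```

```text
[ 0.48914189 -0.0368657   0.        ]
[[87.0, -27.2, 24.9, 7.5, 0.0, 0.0, 0.029], [87.0, -26.5, 25.8, 7.6, 0.0, 0.0, 0.029], [87.0, -25.7, 26.5, 7.5, 0.0, 0.0, 0.03], [87.0, -24.9, 27.2, 7.5, 0.0, 0.0, 0.029], [87.0, -24.1, 28.0, 7.6, 0.0, 0.0, 0.029], [87.0, -23.3, 28.6, 7.5, 0.0, 0.0, 0.029], [87.0, -22.4, 29.3, 7.5, 0.0, 0.0, 0.03], [87.0, -21.6, 30.0, 7.6, 0.0, 0.0, 0.029]]
[[87.0, -20.7, 30.5, 7.5, 0.0, 0.0, 0.029], [87.0, -19.8, 31.2, 7.5, 0.0, 0.0, 0.029], [87.0, -18.8, 31.7, 7.6, 0.0, 0.0, 0.03], [87.0, -18.0, 32.3, 7.5, 0.0, 0.0, 0.029], [87.0, -16.9, 32.8, 7.5, 0.0, 0.0, 0.029], [87.0, -16.0, 33.2, 7.5, 0.0, 0.0, 0.029], [87.0, -15.1, 33.7, 7.6, 0.0, 0.0, 0.03], [87.0, -14.0, 34.2, 7.5, 0.0, 0.0, 0.029]]
```

Request:
arm_command(motion=[[87, -27, 25, 7.5, 0, 0, 0.03], [87, -26.5, 26, 7.5, 0, 0, 0.03], [87, -25.5, 26.5, 7.5, 0, 0, 0.03], [87, -25, 27, 7.5, 0, 0, 0.03], [87, -24, 28, 7.5, 0, 0, 0.03], [87, -23, 28.5, 7.5, 0, 0, 0.03], [87, -22.5, 29.5, 7.5, 0, 0, 0.03], [87, -21.5, 30, 7.5, 0, 0, 0.03]])

```text
time_s: 1.2
tcp_pos: [0.3678, -0.3047, 0.1706]
ee_rot: [[-0.987, -0.162, 0.001], [-0.162, 0.987, -0.0], [-0.001, -0.001, -1.0]]
wrist_force: [0.5, 0.7, -0.3]
gripper_width: 1.002
gripper_force: 0.0
```

Request:
arm_command(motion=[[87, -21, 30.5, 7.5, 0, 0, 0.03], [87, -20, 31, 7.5, 0, 0, 0.03], [87, -19, 31.5, 7.5, 0, 0, 0.03], [87, -18, 32, 7.5, 0, 0, 0.03], [87, -17, 33, 7.5, 0, 0, 0.03], [87, -16, 33, 7.5, 0, 0, 0.03], [87, -15, 33.5, 7.5, 0, 0, 0.03], [87, -14, 34, 7.5, 0, 0, 0.03]])

```text
time_s: 2.0
tcp_pos: [0.4928, -0.0375, 0.1106]
ee_rot: [[-0.997, 0.077, 0.001], [0.077, 0.997, 0.0], [-0.001, 0.0, -1.0]]
wrist_force: [1.4, -0.4, 0.6]
gripper_width: 0.999
gripper_force: 0.0
```

```bash
python3 - <<'E'
from h import *
s=sense();print(s["joints"],s["tcp_pos"],s["time_s"],s["gripper_width"])
R,p=start();show(seg(R,p,87,cage(),np.array([.489,-.0365,.013]),87,4)[0])
E
```

```text
[ 1.45178587e+01  1.68082983e+01 -2.70663543e+01  1.02054150e-02
 -4.60796009e+01 -1.08941047e+02] [ 0.49280392 -0.03749869  0.11058234] 2.0 0.9994772261085322
[[87.0, 1.0, 0.2, 24.4, 0.0, 0.0, -0.003], [87.0, 1.0, 0.1, 24.4, 0.0, 0.0, -0.004], [87.0, 1.0, 0.2, 24.4, 0.0, 0.001, -0.003], [87.0, 0.9, 0.2, 24.4, 0.0, 0.0, -0.003]]
```

Request:
arm_command(motion=[[87, 1, 0, 24.5, 0, 0, -0.003], [87, 1, 0, 24.5, 0, 0, -0.003], [87, 1, 0, 24.5, 0, 0, -0.003], [87, 1, 0.5, 24, 0, 0, -0.003], [60, 0, 0, 0, 0, 0, 0], [42, 0, 0, 0, 0, 0, 0], [42, 0, 0, 0, 0, 0, 0], [42, 0, 0, 0, 0, 0, 0]])

```text
time_s: 2.8
tcp_pos: [0.4892, -0.0381, 0.0144]
ee_rot: [[-0.998, 0.064, 0.003], [0.064, 0.998, 0.001], [-0.003, 0.001, -1.0]]
wrist_force: [0.4, 0.4, -0.1]
gripper_width: 0.716
gripper_force: 0.0
```

```bash
python3 - <<'E'
from h import *
s=sense();print(s["tcp_pos"],s["gripper_width"],s["gripper_force"],w2k(s["tcp_pos"]))
R,p=start();q=w2k(p);show(seg(R,p,42,cage(),k2w([-129,0,14]),42,7)[0])
E
```

```text
[ 0.48924957 -0.03807439  0.01439894] 0.7164167158300743 0.0 [-128.81523899  -42.19932933   14.3989361 ]
[[42.0, 0.0, 6.0, 0.1, 0.0, 0.0, 0.0], [42.0, 0.1, 6.1, 0.0, 0.0, 0.001, 0.0], [42.0, 0.0, 6.0, 0.1, 0.0, 0.0, 0.0], [42.0, 0.0, 6.0, 0.0, 0.0, 0.001, 0.0], [42.0, 0.0, 6.0, 0.1, 0.001, 0.0, 0.0], [42.0, 0.1, 6.1, 0.1, 0.0, 0.0, 0.0], [42.0, 0.0, 6.0, 0.0, 0.0, 0.001, 0.0]]
```

Request:
arm_command(motion=[[42, 0, 0, 0, 0, 0, 0], [42, 0, 0, 0, 0, 0, 0], [42, 0, 0, 0, 0, 0, 0], [42, 0, 0, 0, 0, 0, 0], [42, 0, 0, 0, 0, 0, 0], [42, 0, 0, 0, 0, 0, 0], [42, 0, 3, 0, 0, 0, 0], [42, 0, 3, 0, 0, 0, 0]])

```text
time_s: 3.6
tcp_pos: [0.4885, -0.0321, 0.013]
ee_rot: [[-0.998, 0.064, -0.0], [0.064, 0.998, -0.0], [0.0, -0.0, -1.0]]
wrist_force: [-0.4, -1.1, 0.2]
gripper_width: 0.484
gripper_force: 0.1
```

Request:
arm_command(motion=[[42, 0, 5, 0, 0, 0, 0], [42, 0, 6, 0, 0, 0, 0], [42, 0, 6, 0, 0, 0, 0], [42, 0, 6, 0, 0, 0, 0], [42, 0, 6, 0, 0, 0, 0], [42, 0, 5, 0, 0, 0, 0], [42, 0, 2, 0, 0, 0, 0], [87, 0, 0, 0, 0, 0, 0]])

```text
time_s: 4.4
tcp_pos: [0.4909, 0.004, 0.0131]
ee_rot: [[-0.998, 0.064, 0.0], [0.064, 0.998, 0.0], [-0.0, 0.0, -1.0]]
wrist_force: [0.1, 0.1, -0.1]
gripper_width: 0.519
gripper_force: 0.0
```

Request:
arm_command(motion=[[87, 0, 0, 0, 0, 0, 0], [87, 0, 0, 0, 0, 0, 0], [87, 0, 0, -10, 0, 0, 0], [87, 0, 0, -20, 0, 0, 0], [87, 0, 0, -30, 0, 0, 0], [87, 0, 0, -30, 0, 0, 0], [87, 0, 0, -20, 0, 0, 0], [87, 0, 0, 0, 0, 0, 0]])

```text
time_s: 5.2
tcp_pos: [0.493, 0.004, 0.1269]
ee_rot: [[-0.998, 0.064, 0.008], [0.064, 0.998, 0.002], [-0.008, 0.002, -1.0]]
wrist_force: [0.2, 0.6, -0.7]
gripper_width: 0.996
gripper_force: 0.0
```

```bash
python3 - <<'E'
from h import *
s=sense();print(s["tcp_pos"],s["gripper_width"],w2k(s["tcp_pos"]))
R,p=start()
R1,p1=two(87,25,-185,45)
show(seg(R,p,87,R1,p1,87,16)[0])
# lid schedule
for th in np.linspace(0,1,11):
    c,s_=np.cos(th),np.sin(th);zl=29
    A=np.array([-24*c+zl*s_,22+24*s_+zl*c]); bx=-112+61*th; ap=(-57*c-18*s_,22+57*s_-18*c)
    for _ in range(20):
        tau=np.arctan2(A[1]-(bz if _ else 9),A[0]-bx);bz=3+15*np.sin(tau)
    print(round(th,1),A.round(1),bx,round(bz,1),"tau",np.degrees(tau).round(1),"w",round(np.hypot(A[0]-bx,A[1]-bz)-15,1),"apron",np.round(ap,1),"lead",bx+38)
E
```

```text
[0.49298867 0.00403475 0.12691385] 0.9960594914754619 [-1.27776936e+02  6.27394827e-02  1.26913853e+02]
[[87.0, 1.4, 0.0, 3.5, 0.021, -0.021, -0.097], [87.0, 1.4, 0.2, 3.5, 0.021, -0.021, -0.096], [87.0, 1.4, 0.4, 3.4, 0.021, -0.021, -0.097], [87.0, 1.5, 0.6, 3.4, 0.021, -0.02, -0.096], [87.0, 1.5, 0.8, 3.4, 0.022, -0.021, -0.097], [87.0, 1.4, 1.1, 3.3, 0.021, -0.021, -0.096], [87.0, 1.5, 1.2, 3.2, 0.021, -0.021, -0.097], [87.0, 1.3, 1.5, 3.2, 0.021, -0.021, -0.096]]
[[87.0, 1.3, 1.7, 3.1, 0.021, -0.021, -0.097], [87.0, 1.1, 1.8, 3.1, 0.021, -0.021, -0.097], [87.0, 1.1, 2.0, 3.0, 0.022, -0.021, -0.096], [87.0, 0.9, 2.2, 3.0, 0.021, -0.021, -0.097], [87.0, 0.7, 2.3, 2.8, 0.021, -0.021, -0.096], [87.0, 0.6, 2.4, 2.8, 0.021, -0.02, -0.097], [87.0, 0.4, 2.5, 2.8, 0.021, -0.021, -0.096], [87.0, 0.2, 2.7, 2.7, 0.021, -0.021, -0.097]]
0.0 [-24.  51.] -112.0 9.4 tau 25.3 w 82.3 apron [-57.   4.] lead -74.0
0.1 [-21.   53.3] -105.9 9.8 tau 27.1 w 80.4 apron [-58.5   9.8] lead -67.9
0.2 [-17.8  55.2] -99.8 10.2 tau 28.7 w 78.6 apron [-59.4  15.7] lead -61.8
0.3 [-14.4  56.8] -93.69999999999999 10.6 tau 30.2 w 76.8 apron [-59.8  21.6] lead -55.69999999999999
0.4 [-10.8  58.1] -87.6 10.9 tau 31.6 w 75.1 apron [-59.5  27.6] lead -49.599999999999994
0.5 [-7.2 59. ] -81.5 11.1 tau 32.8 w 73.4 apron [-58.7  33.5] lead -43.5
0.6 [-3.4 59.5] -75.39999999999999 11.3 tau 33.8 w 71.6 apron [-57.2  39.3] lead -37.39999999999999
0.7 [ 0.3 59.6] -69.3 11.5 tau 34.6 w 69.6 apron [-55.2  45. ] lead -31.299999999999997
0.8 [ 4.1 59.4] -63.199999999999996 11.7 tau 35.4 w 67.5 apron [-52.6  50.3] lead -25.199999999999996
0.9 [ 7.8 58.8] -57.1 11.8 tau 35.9 w 65.1 apron [-49.5  55.5] lead -19.1
1.0 [11.4 57.9] -51.0 11.9 tau 36.4 w 62.5 apron [-45.9  60.2] lead -13.0
```

Request:
arm_command(motion=[[87, 1.5, 0, 3.5, 0.021, -0.021, -0.097], [87, 1.5, 0, 3.5, 0.021, -0.021, -0.097], [87, 1.5, 0.5, 3.5, 0.021, -0.021, -0.097], [87, 1.5, 0.5, 3.5, 0.021, -0.021, -0.097], [87, 1.5, 1, 3.5, 0.021, -0.021, -0.097], [87, 1.5, 1, 3.5, 0.021, -0.021, -0.097], [87, 1.5, 1, 3, 0.021, -0.021, -0.097], [87, 1.5, 1.5, 3, 0.021, -0.021, -0.097]])

```text
time_s: 6.0
tcp_pos: [0.4792, 0.0039, 0.0945]
ee_rot: [[-0.743, -0.637, 0.206], [-0.664, 0.741, -0.102], [-0.088, -0.212, -0.973]]
wrist_force: [0.0, -0.1, 0.8]
gripper_width: 1.002
gripper_force: 0.0
```

Request:
arm_command(motion=[[87, 1.5, 1.5, 3, 0.021, -0.021, -0.097], [87, 1, 2, 3, 0.021, -0.021, -0.097], [87, 1, 2, 3, 0.021, -0.021, -0.097], [87, 1, 2, 3, 0.021, -0.021, -0.097], [87, 0.5, 2.5, 3, 0.021, -0.021, -0.097], [87, 0.5, 2.5, 3, 0.021, -0.021, -0.097], [87, 0.5, 2.5, 3, 0.021, -0.021, -0.097], [87, 0, 2.5, 3, 0.021, -0.021, -0.097]])

```text
time_s: 6.8
tcp_pos: [0.471, 0.011, 0.1141]
ee_rot: [[-0.13, -0.924, 0.359], [-0.991, 0.112, -0.071], [0.025, -0.365, -0.931]]
wrist_force: [0.5, -1.1, -0.2]
gripper_width: 0.998
gripper_force: 0.0
```

```bash
python3 - <<'E'
from h import *
s=sense();R,p=start();print(w2k(p),(Rk.T@R).round(3).tolist(),np.round(s["joints"],1))
R1,p1=two(87,25.3,-185,45);print((p1-p)*1e3)
a,R2,p2=seg(R,p,87,*two(87,25.3,-185,45),87,2)
b,R2,p2=seg(R2,p2,87,*two(84,25.3,-180,10),84,6)
show(a+b)
im=snap("scene","s1");t=snap("top","t1")
print(find_in("candle","scene")[:1],find_in("candle","top")[:1])
a=im[160:280,250:410];cv2.imwrite("pics/s1c.png",cv2.resize(a[:,:,::-1],(800,600),interpolation=cv2.INTER_CUBIC))
E
```

```text
[-150.19144873    5.63488865  114.06360608] [[-0.066, -0.929, 0.363], [-0.997, 0.053, -0.047], [0.025, -0.365, -0.931]] [ 13.3   6.  -61.3  70.9  -9.2 -89.6]
[  0.73753761  -5.69371559 -43.24087863]
[[87.0, 2.2, 7.2, 20.5, 0.034, -0.025, -0.026], [87.0, 2.6, 8.0, 20.1, 0.034, -0.024, -0.025], [86.5, 0.0, 2.0, 5.6, 0.0, 0.0, 0.0], [86.0, 0.0, 2.0, 5.7, 0.0, 0.0, 0.0], [85.5, 0.0, 2.0, 5.6, 0.0, 0.0, 0.0], [85.0, 0.0, 2.0, 5.6, 0.0, 0.0, 0.0], [84.5, 0.0, 2.0, 5.6, 0.0, 0.0, 0.0], [84.0, 0.0, 1.9, 5.7, 0.0, 0.0, 0.0]]
[{'location': [235.6, 359.3], 'p': 0.68}] []
```

View pics/s1c.png

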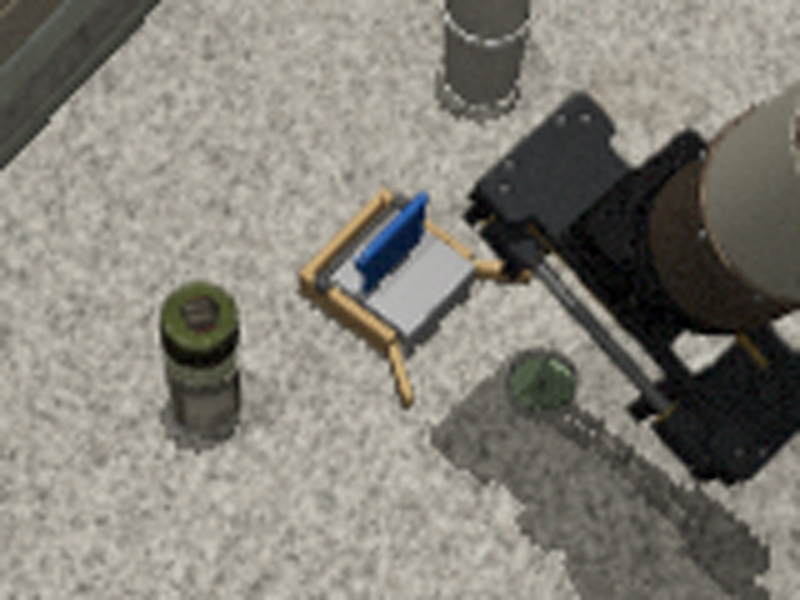

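The scene crop shows the candle still upright in front of the mouth (about col 540, row 380), and the other things haven't moved. But joints 3 and 5 are at their limits: this forward tilt doesn't suit this reach. I'll back off, gather a few joint and pose samples, and fit the kinematics so I can choose a feasible posture.

```bash
cat >> h.py <<'E'
import json
def log():
    s=sense();open("log.jsonl","a").write(json.dumps([list(map(float,s["joints"])),np.array(s["tcp_pos"]).tolist(),np.array(s["ee_rot"]).tolist()])+"\n")
    print(np.round(s["joints"],1),w2k(s["tcp_pos"]).round(1),s["time_s"])
E
python3 -c "from h import *;log()"
```

```text
[ 13.3   6.  -61.2  71.   -9.2 -90.1] [-150.     6.2  114. ] 7.0
```

Request:
arm_command(motion=[[87, 0, -5, -10, -0.1, 0, 0], [87, 0, -10, -10, -0.1, 0, 0], [87, 0, -15, -5, -0.1, 0, 0], [87, 0, -20, -5, -0.1, 0, 0], [87, 0, -20, 0, 0, 0, 0], [87, 0, -20, 0, 0, 0, 0], [87, 0, 0, 0, 0, 0, 0]])

```text
time_s: 7.7
tcp_pos: [0.5661, -0.0343, 0.1655]
ee_rot: [[-0.177, -0.956, 0.233], [-0.981, 0.15, -0.126], [0.086, -0.251, -0.964]]
wrist_force: [-0.1, 0.3, 0.4]
gripper_width: 0.996
gripper_force: 0.0
```

```bash
python3 -c "from h import *;log()"
```

```text
[ 18.1  13.7 -30.3  18.8 -36.7 -41.9] [-52.4 -33.5 165.5] 7.7
```

Request:
arm_command(motion=[[87, 0, -10, 0, 0.1, 0, 0], [87, 0, -10, 0, 0.1, 0, 0], [87, 0, -10, 0, 0.1, 0, 0], [87, 0, -10, 0, 0.0, 0, 0], [87, 0, 0, 0, 0, 0, 0]])

```text
time_s: 8.2
tcp_pos: [0.6008, -0.0532, 0.1848]
ee_rot: [[-0.194, -0.881, 0.431], [-0.975, 0.126, -0.183], [0.107, -0.456, -0.884]]
wrist_force: [0.0, 0.1, 0.4]
gripper_width: 0.998
gripper_force: 0.0
```

```bash
python3 -c "from h import *;log()"
```

```text
[ 12.3  11.3 -42.4  51.6 -20.2 -68.6] [-16.5 -50.2 184.8] 8.2
```

Request:
arm_command(motion=[[87, 0, 0, -10, 0, 0.1, 0], [87, 0, 0, -10, 0, 0.1, 0], [87, 0, 0, -10, 0, 0.1, 0], [87, 0, 0, 0, 0, 0.1, 0], [87, 0, 0, 0, 0, 0, 0]])

```text
time_s: 8.7
tcp_pos: [0.5894, -0.0422, 0.2097]
ee_rot: [[-0.342, -0.882, 0.323], [-0.828, 0.121, -0.548], [0.444, -0.455, -0.772]]
wrist_force: [-0.7, -0.3, 0.4]
gripper_width: 1.001
gripper_force: 0.0
```

```bash
python3 -c "from h import *;log()"
```

```text
[ 23.1  15.  -39.9  59.2 -47.2 -84.8] [-28.6 -39.9 209.7] 8.7
```

Request:
arm_command(motion=[[87, 0, 0, 0, 0, -0.1, 0], [87, 0, 0, 0, 0, -0.1, 0], [87, 0, 0, 0, 0, -0.1, 0], [87, 0, 0, 0, 0, -0.1, 0], [87, 0, 0, 0, 0, -0.1, 0], [87, 0, 0, 0, 0, -0.1, 0], [87, 0, 0, 0, 0, -0.1, 0], [87, 0, 0, 0, 0, 0, 0]])

```text
time_s: 9.5
tcp_pos: [0.5886, -0.0499, 0.2118]
ee_rot: [[-0.097, -0.882, 0.462], [-0.99, 0.133, 0.047], [-0.103, -0.453, -0.886]]
wrist_force: [0.2, -0.9, 0.4]
gripper_width: 1.002
gripper_force: 0.0
```

```bash
python3 - <<'E'
from h import *
log()
D=[json.loads(l) for l in open("log.jsonl")]
D.append([[-52.047,22.042,.453,0,-68.411,-14.817],[.24555406,-.57462995,.23038923],[[-9.19581260e-01,-3.92899837e-01,-1.58197091e-04],[-3.92899868e-01,9.19581210e-01,3.03539342e-04],[2.62145147e-05,3.41284706e-04,-9.99999941e-01]]])
E_=lambda ax,a:Ro.from_euler(ax,a,degrees=True).as_matrix()
def fk(q,v,s4,s6,c6):
    p=np.array(v).reshape(5,3); R=E_("z",q[0]);x=R@p[0]
    R=R@E_("y",q[1]);x=x+R@p[1]
    R=R@E_("y",-q[2]);x=x+R@p[2]
    R=R@E_("x",s4*q[3]);x=x+R@p[3]
    R=R@E_("y",-q[4]);x=x+R@p[4]
    R=R@E_("x",s6*q[5])@c6
    return R,x
best=None
for s4 in(1,-1):
  for s6 in(1,-1):
    F=[fk(d[0],np.zeros(15),s4,s6,np.eye(3))[0].T@np.array(d[2]) for d in D]
    c6=Ro.from_matrix(F).mean().as_matrix();e=max(Ro.from_matrix(c6.T@f).magnitude() for f in F)
    print(s4,s6,np.degrees(e))
    if best is None or e<best[0]:best=(e,s4,s6,c6)
e,s4,s6,c6=best
f=lambda v:np.r_[np.ravel([fk(d[0],v,s4,s6,c6)[1]-d[1] for d in D])*1e3,1e-2*np.array(v)]
q=least_squares(f,np.zeros(15));v=q.x;print(v.reshape(5,3).round(3),np.abs(f(v)[:-15]).max(),c6.round(3))
json.dump([v.tolist(),s4,s6,c6.tolist()],open("fk.json","w"))
E
```

```text
[ 12.3   8.3 -29.6   7.2 -24.8 -25.1] [-29.  -47.6 211.8] 9.5
1 1 59.24517407628007
1 -1 81.05245666343238
-1 1 79.81844699895969
-1 -1 0.016361979654815773Traceback (most recent call last):
  File "<stdin>", line 23, in <module>
NameError: name 'least_squares' is not defined
```

```bash
cat > kin.py <<'E'
from h import *
from scipy.optimize import least_squares
E_=lambda ax,a:Ro.from_euler(ax,a,degrees=True).as_matrix()
LO=np.array([-179.83,-69.29,-61.27,-181.25,-171.15,-177.46]);HI=np.array([179.83,118.12,80.66,117.63,-9.14,177.46])
def fk(q,v,s4,s6,c6):
    p=np.array(v).reshape(5,3); R=E_("z",q[0]);x=R@p[0]
    R=R@E_("y",q[1]);x=x+R@p[1]
    R=R@E_("y",-q[2]);x=x+R@p[2]
    R=R@E_("x",s4*q[3]);x=x+R@p[3]
    R=R@E_("y",-q[4]);x=x+R@p[4]
    return R@E_("x",s6*q[5])@c6,x
def ik(R,p,M,q0):
    f=lambda q:np.r_[(fk(q,*M)[1]-p)*10,Ro.from_matrix(R.T@fk(q,*M)[0]).as_rotvec()]
    s=least_squares(f,np.clip(q0,LO+.5,HI-.5),bounds=(LO,HI),x_scale=30.,max_nfev=60)
    return s.x,np.linalg.norm(s.fun)
def gen(A,B,phi,flip=1):
    """A outer / B inner tip points in keeper mm (between-finger line), phi roll about line (deg)"""
    A=np.array(A,float);B=np.array(B,float);u=A-B;L=np.linalg.norm(u);u/=L;w=L-15
    h=np.cross(u,[0,0,1]);h/=np.linalg.norm(h);d=np.cross(u,h)   # h level, d downish
    if d[2]>0:d=-d
    d=Ro.from_rotvec(np.radians(phi)*u).apply(d)
    y=-flip*u;R=np.column_stack([np.cross(y,d),y,d])
    return Rk@R,k2w(B+w/2*u-8*d),w
E
python3 - <<'E'
from kin import *
D=[json.loads(l) for l in open("log.jsonl")]
D.append([[-52.047,22.042,.453,0,-68.411,-14.817],[.24555406,-.57462995,.23038923],[[-9.19581260e-01,-3.92899837e-01,-1.58197091e-04],[-3.92899868e-01,9.19581210e-01,3.03539342e-04],[2.62145147e-05,3.41284706e-04,-9.99999941e-01]]])
s4=s6=-1
c6=Ro.from_matrix([fk(d[0],np.zeros(15),s4,s6,np.eye(3))[0].T@np.array(d[2]) for d in D]).mean().as_matrix()
f=lambda v:np.r_[np.ravel([fk(d[0],v,s4,s6,c6)[1]-d[1] for d in D])*1e3,1e-2*np.array(v)]
v=least_squares(f,np.zeros(15)).x;print(v.reshape(5,3).round(3),np.abs(f(v)[:-15]).max())
M=(v.tolist(),s4,s6,c6.tolist());json.dump(M,open("fk.json","w"))
rng=np.random.default_rng(0)
def allik(R,p,n=10):
    S=[]
    for i in range(n):
        q0=np.array([rng.uniform(-60,60),rng.uniform(-30,60),rng.uniform(-60,40),rng.choice([0,60,-90,-170,100]),rng.uniform(-80,-10),rng.uniform(-170,170)])
        q,e=ik(R,p,M,q0)
        if e<2e-3 and not any(np.abs(q-o).max()<3 for o in S):S.append(q)
    return S
for Y in(0,-30,30):
  for phi in(-40,-20,0,20,40):
   for flip in(1,-1):
    r=[]
    for A,B in(((-24,Y/2,51),(-112,-Y/2,9.5)),((8,Y/2,58.5),(-55,-Y/2,11))):
        S=allik(*gen(A,B,phi,flip)[:2]);
        r.append([np.round(q).astype(int).tolist() for q in S])
    if r[0] and r[1]:print(Y,phi,flip,r)
    else: print(Y,phi,flip,len(r[0]),len(r[1]))
E
```

```text
[[-0.    -0.     0.16 ]
 [ 0.    -0.     0.565]
 [ 0.21  -0.    -0.   ]
 [ 0.211 -0.08   0.   ]
 [ 0.299 -0.08  -0.   ]] 0.02853694055302003
0 -40 1 [[[27, 32, -52, 80, -47, -117]], [[21, 34, -52, 98, -52, -135]]]
0 -40 -1 [[[27, 32, -52, 80, -47, 63]], [[21, 34, -52, 98, -52, 45]]]
0 -20 1 1 0
0 -20 -1 1 0
0 0 1 0 0
0 0 -1 0 0
0 20 1 [[[1, 23, -25, -50, -24, 43]], [[-7, 25, -21, -73, -23, 74]]]
0 20 -1 [[[1, 23, -25, -50, -24, -137]], [[-7, 25, -21, -73, -23, -106]]]
0 40 1 [[[-15, 31, -17, -65, -50, 68]], [[-18, 33, -15, -75, -50, 85]]]
0 40 -1 [[[-15, 31, -17, -65, -50, -112]], [[-18, 33, -15, -75, -50, -95]]]
-30 -40 1 [[[33, 37, -38, 50, -55, -108]], [[31, 40, -33, 53, -60, -119]]]
-30 -40 -1 [[[33, 37, -38, 50, -55, 72]], [[31, 40, -33, 53, -60, 61]]]
-30 -20 1 [[[23, 27, -50, 72, -33, -117]], [[21, 30, -48, 82, -39, -134]]]
-30 -20 -1 [[[23, 27, -50, 72, -33, 63]], [[21, 30, -48, 82, -39, 46]]]
-30 0 1 0 0
-30 0 -1 0 0
-30 20 1 0 0
-30 20 -1 0 0
-30 40 1 [[[-15, 27, -23, -76, -38, 64]], [[-18, 28, -25, -96, -33, 86]]]
-30 40 -1 [[[-15, 27, -23, -76, -38, -116]], [[-18, 28, -25, -96, -33, -94]]]
30 -40 1 1 0
30 -40 -1 1 0
30 -20 1 0 1
30 -20 -1 0 1
30 0 1 0 1
30 0 -1 0 1
30 20 1 [[[-3, 26, -19, -46, -38, 58]], [[-9, 30, -13, -56, -43, 78]]]
30 20 -1 [[[-3, 26, -19, -46, -38, -122]], [[-9, 30, -13, -56, -43, -102]]]
30 40 1 [[[-13, 35, -9, -53, -63, 70]], [[-15, 39, -2, -57, -67, 82]]]
30 40 -1 [[[-13, 35, -9, -53, -63, -110]], [[-15, 39, -2, -57, -67, -98]]]
```

```bash
cat >> kin.py <<'E'
M=json.load(open("fk.json"))
g=np.linspace
def box(sgn,w,R,p,flip):  # finger surface points in keeper mm ; sgn +1 = finger A
    y=[a for a in g(w/2,w/2+15,6)]
    P=[[x,-flip*sgn*yy,8-zz] for x in g(-9.5,9.5,7) for yy in y for zz in g(0,60,21)]
    return np.array([w2k(R@(np.array(q)/1e3)+p) for q in P])
def lidc(P,th):
    c,s=np.cos(th),np.sin(th);X,Z=P[:,0],P[:,2]-22
    return X*c-Z*s,X*s+Z*c
def check(R,p,w,flip,cy=0):
    A=box(1,w,R,p,flip);B=box(-1,w,R,p,flip);th=0
    for t in g(0,1.25,126):
        xl,zl=lidc(A,t);th=t
        if not np.any((xl>-24)&(zl<43)&(zl>-5)&(xl<0)): break
    xl,zl=lidc(A,th);m=(xl<-24)&(xl>-57);pc=zl[m].min()-4 if m.any() else 99
    bx,bz=lidc(B,th);ap=np.maximum(-58.5-bx,-18-bz).min()
    low=B[B[:,2]<15];k=np.abs(low[:,1]-cy)<19
    cx=(low[k,0]+np.sqrt(361-(low[k,1]-cy)**2)).max()
    i=(low[k,0]+np.sqrt(361-(low[k,1]-cy)**2)).argmax()
    body=np.array([w2k(R@(np.array([x,y,-62])/1e3)+p)[2] for x in(-38,38) for y in(-95,95)]).min()
    return dict(th=round(th,2),panel=round(pc,1),apron=round(ap,1),cx=round(cx,1),cz=round(low[k][i][2],1),Bmin=round(B[:,2].min(),1),By=(round(B[B[:,2]<22,1].min(),1),round(B[B[:,2]<22,1].max(),1)),body=round(body,1),Az=round(A[:,2].min(),1))
E
python3 - <<'E'
from kin import *
for Y,phi in((20,20),(30,12),(30,20),(40,8),(40,15)):
  q=None
  for A0,B0 in(((-24,51),(-114,10)),((8,59),(-52,11))):
    bz=B0[1]
    for _ in range(3):
        A=[A0[0],Y/2,A0[1]];B=[B0[0],-Y/2,bz];R,p,w=gen(A,B,phi,1);c=check(R,p,w,1);bz+=2.5-c["Bmin"]
    R,p,w=gen(A,B,phi,1);q,e=ik(R,p,M,[-3,26,-19,-46,-38,58] if q is None else q)
    print(Y,phi,"w",round(w,1),q.round().astype(int),round(e,4),c)
E
```

```text
20 20 w 85.3 [ -1  25 -21 -46 -34  51] 0.0 {'th': np.float64(0.13), 'panel': np.float64(11.5), 'apron': np.float64(49.6), 'cx': np.float64(-97.5), 'cz': np.float64(12.4), 'Bmin': np.float64(2.5), 'By': (np.float64(-30.1), np.float64(-1.6)), 'body': np.float64(39.2), 'Az': np.float64(42.1)}
20 20 w 62.7 [ -9  28 -16 -61 -38  77] 0.0 {'th': np.float64(1.25), 'panel': np.float64(-6.0), 'apron': np.float64(30.4), 'cx': np.float64(-35.8), 'cz': np.float64(13.8), 'Bmin': np.float64(2.4), 'By': (np.float64(-33.7), np.float64(-2.1)), 'body': np.float64(19.7), 'Az': np.float64(47.6)}
30 12 w 88.3 [  4  23 -24 -38 -27  44] 0.0 {'th': np.float64(0.15), 'panel': np.float64(12.0), 'apron': np.float64(48.5), 'cx': np.float64(-99.8), 'cz': np.float64(12.0), 'Bmin': np.float64(2.5), 'By': (np.float64(-34.6), np.float64(-6.4)), 'body': np.float64(45.7), 'Az': np.float64(43.3)}
30 12 w 66.6 [ -5  27 -17 -55 -33  76] 0.0 {'th': np.float64(1.18), 'panel': np.float64(-1.9), 'apron': np.float64(29.5), 'cx': np.float64(-39.2), 'cz': np.float64(13.7), 'Bmin': np.float64(2.4), 'By': (np.float64(-38.8), np.fl
[... 1113 characters left out ...]
': np.float64(2.5), 'By': (np.float64(-43.1), np.float64(-12.6)), 'body': np.float64(32.8), 'Az': np.float64(49.7)}
40 15 w 91.5 [  1  25 -20 -39 -35  53] 0.0 {'th': np.float64(0.19), 'panel': np.float64(10.6), 'apron': np.float64(46.3), 'cx': np.float64(-103.8), 'cz': np.float64(12.8), 'Bmin': np.float64(2.5), 'By': (np.float64(-41.7), np.float64(-12.0)), 'body': np.float64(45.2), 'Az': np.float64(43.0)}
40 15 w 70.7 [ -6  29 -13 -50 -42  77] 0.0 {'th': np.float64(1.23), 'panel': np.float64(-1.9), 'apron': np.float64(29.0), 'cx': np.float64(-44.4), 'cz': np.float64(14.8), 'Bmin': np.float64(2.5), 'By': (np.float64(-44.5), np.float64(-13.1)), 'body': np.float64(29.1), 'Az': np.float64(48.8)}
```

```bash
cat > opt.py <<'E'
from kin import *
from scipy.optimize import differential_evolution as DE
def pose(v,yA,yB,phi):
    R,p,w=gen([v[0],yA,v[1]],[v[2],yB,10],phi,1)
    p=p.copy();p[2]+=(2.5-box(-1,w,R,p,1)[:,2].min())/1e3
    return R,p,w
def cost(v,yA,yB,phi,th,cx,wmax=86):
    R,p,w=pose(v,yA,yB,phi);c=check(R,p,w,1)
    k=max(0,c["cz"]-11)*1+max(0,5-c["panel"])*2+abs(c["cx"]-cx)+20*abs(c["th"]-th)+max(0,25-c["body"])+max(0,w-wmax)*3+max(0,8-c["apron"])*2
    k+=max(0,-27-c["By"][0])*.5
    return k,R,p,w,c
E
python3 - <<'E'
from opt import *
def f(z):
    k,R,p,w,c=cost(z[:3],*z[3:],.7,-32)
    if k>15:return k+20
    q,e=ik(R,p,M,[-5,27,-17,-55,-33,76]);
    return k+e*300+max(0,q[4]+16)+max(0,-57-q[2])
for ph in((8,25),(-40,-10)):
    r=DE(f,[(-10,12),(52,68),(-60,-40),(-5,20),(-15,10),ph],maxiter=25,popsize=8,seed=1,polish=False)
    k,R,p,w,c=cost(r.x[:3],*r.x[3:],.7,-32);print(r.fun,r.x.round(1),w,{a:np.round(b,1).tolist() for a,b in c.items()},ik(R,p,M,[-5,27,-17,-55,-33,76])[0].round())
E
```

```text
4.200000000001506 [ 11.6  65.3 -53.6  19.3   3.4   8. ] 71.93984573341324 {'th': 0.8, 'panel': 19.3, 'apron': 22.0, 'cx': -32.3, 'cz': 12.0, 'Bmin': 2.5, 'By': [-15.2, 12.3], 'body': 24.9, 'Az': 57.8} [ -1.  24. -22. -69. -16.  77.]
7.300000000054447 [ 12.   64.5 -50.9  -1.5 -12.7 -10.1] 68.96452699514441 {'th': 0.8, 'panel': 20.5, 'apron': 20.8, 'cx': -32.7, 'cz': 12.2, 'Bmin': 2.5, 'By': [-24.1, -2.6], 'body': 21.6, 'Az': 57.0} [ -19.   25.  -39. -156.  -16.  176.]
```

```bash
time python3 - <<'E'
from opt import *
from scipy.optimize import minimize
def tot(v,y,th,cx,wmax=86,q0=[-5,27,-17,-55,-33,76],zt=10):
    k,R,p,w,c=cost(v,*y,th,cx,wmax);k+=abs(c["panel"]-zt)*.4
    if k>15:return k+20
    q,e=ik(R,p,M,q0)
    return k+e*300+max(0,q[4]+16)+max(0,-57-q[2])
f=lambda z:tot(z[:3],z[3:],.75,-32)
r=DE(f,[(-10,12),(48,66),(-60,-40),(8,17),(-8,8),(5,22)],maxiter=30,popsize=8,seed=2,polish=False)
y=r.x[3:];print("y",y.round(1),r.fun)
out=[]
q0=[-5,27,-17,-55,-33,76]
for th,cx in((.75,-32),(.75,-45),(.6,-58),(.4,-70),(.2,-82),(.02,-92)):
    v=r.x[:3] if th==.75 and cx==-32 else DE(lambda z:tot(z,y,th,cx,86,q0),[(-34,12),(46,66),(cx-35,cx-5)],maxiter=15,popsize=8,seed=1,polish=False).x
    k,R,p,w,c=cost(v,*y,th,cx);q,e=ik(R,p,M,q0);q0=q
    print(v.round(1),round(w,1),{a:np.round(b,2).tolist() for a,b in c.items()},q.round(),round(e,4))
    out.append([v.tolist(),R.tolist(),p.tolist(),w])
json.dump([y.tolist(),out],open("way.json","w"))
E
```

```text
y [16.8 -2.   5.6] 4.609420709534245
[  7.3  59.8 -51.9] 64.6 {'th': 0.9, 'panel': 10.0, 'apron': 23.9, 'cx': -32.3, 'cz': 12.1, 'Bmin': 2.5, 'By': [-21.1, 6.9], 'body': 24.8, 'Az': 52.3} [ -1.  24. -22. -65. -16.  76.] 0.0
[ -1.2  60.  -64.5] 67.8 {'th': 0.71, 'panel': 9.9, 'apron': 20.3, 'cx': -45.0, 'cz': 11.8, 'Bmin': 2.5, 'By': [-20.6, 7.0], 'body': 28.0, 'Az': 52.5} [  2.  23. -24. -60. -14.  69.] 0.0
[ -5.9  59.7 -77.1] 73.8 {'th': 0.6, 'panel': 10.5, 'apron': 22.5, 'cx': -57.8, 'cz': 11.4, 'Bmin': 2.5, 'By': [-19.1, 7.1], 'body': 33.8, 'Az': 52.2} [  7.  23. -27. -48. -11.  51.] 0.0
[-14.5  55.7 -89.3] 74.6 {'th': 0.4, 'panel': 10.0, 'apron': 23.0, 'cx': -70.0, 'cz': 10.7, 'Bmin': 2.5, 'By': [-18.7, 7.1], 'body': 38.3, 'Az': 48.2} [ 11.  22. -30. -37.  -9.  36.] 0.0004
[ -21.7   50.3 -101.1] 76.0 {'th': 0.2, 'panel': 10.0, 'apron': 35.5, 'cx': -81.9, 'cz': 9.7, 'Bmin': 2.5, 'By': [-18.3, 7.2], 'body': 43.9, 'Az': 42.8} [ 14.  22. -33. -24.  -9.  20.] 0.0004
[ -25.5   46.1 -111.1] 79.8 {'th': 0.04, 'panel': 11.1, 'apron': 49.6, 'cx': -92.0, 'cz': 8.8, 'Bmin': 2.5, 'By': [-17.8, 7.2], 'body': 49.1, 'Az': 38.6} [ 15.  22. -34. -16. -11.  10.] 0.0
real	1m27.123s
user	1m26.397s
sys	0m0.218s
```

```bash
sed -i 's/(2.5-box/(2.0-box/' opt.py; time python3 - <<'E'
from opt import *
def tot(v,y,th,cx,wmax=85,zt=10):
    k,R,p,w,c=cost(v,*y,th,cx,wmax);return k+abs(c["panel"]-zt)*.4
y=[16,-3,13];out=[];q0=[-5,27,-17,-55,-33,76]
for th,cx in((.8,-31),(.7,-45),(.6,-58),(.4,-70),(.2,-82),(.02,-93)):
    v=DE(lambda z:tot(z,y,th,cx),[(-34,12),(46,66),(cx-35,cx-5)],maxiter=25,popsize=8,seed=1,polish=False).x
    k,R,p,w,c=cost(v,*y,th,cx);q,e=ik(R,p,M,q0);q0=q
    print(v.round(1),round(w,1),{a:np.round(b,2).tolist() for a,b in c.items()},q.round(),round(e,4))
    out.append([v.tolist(),R.tolist(),p.tolist(),w])
for dx,dz in((-25,0),(-48,0),(-52,25),(-55,60)):
    p2=p+Rk@[dx/1e3,0,dz/1e3];q,e=ik(R,p2,M,q0);print(dx,dz,q.round(),round(e,4))
json.dump([y,out],open("way.json","w"))
E
```

```text
[ 11.7  60.8 -51.2] 68.1 {'th': 1.02, 'panel': 10.1, 'apron': 27.9, 'cx': -31.6, 'cz': 11.7, 'Bmin': 2.0, 'By': [-24.2, 5.5], 'body': 22.8, 'Az': 52.8} [ -5.  26. -19. -64. -26.  77.] 0.0
[  1.2  60.4 -64.4] 69.9 {'th': 0.78, 'panel': 10.0, 'apron': 22.4, 'cx': -45.0, 'cz': 11.5, 'Bmin': 2.0, 'By': [-23.9, 5.5], 'body': 25.0, 'Az': 52.4} [ -4.  25. -21. -62. -25.  74.] 0.0
[ -7.8  58.9 -77.2] 72.0 {'th': 0.59, 'panel': 10.0, 'apron': 21.4, 'cx': -58.0, 'cz': 11.0, 'Bmin': 2.0, 'By': [-23.6, 5.6], 'body': 28.4, 'Az': 50.9} [ -2.  24. -22. -58. -24.  68.] 0.0
[-15.5  55.6 -89.2] 73.8 {'th': 0.4, 'panel': 10.0, 'apron': 22.3, 'cx': -70.0, 'cz': 10.9, 'Bmin': 2.0, 'By': [-22.1, 5.7], 'body': 32.9, 'Az': 47.6} [  1.  23. -23. -52. -23.  58.] 0.0
[ -22.1   50.7 -101.1] 75.9 {'th': 0.2, 'panel': 10.0, 'apron': 34.9, 'cx': -82.0, 'cz': 10.0, 'Bmin': 2.0, 'By': [-21.6, 5.8], 'body': 38.4, 'Az': 42.7} [  4.  23. -24. -43. -23.  46.] 0.0
[ -26.4   46.  -112. ] 79.8 {'th': 0.02, 'panel': 11.3, 'apron': 50.4, 'cx': -93.0, 'cz': 9.0, 'Bmin': 2.0, 'By': [-21.2, 5.9], 'body': 44.0, 'Az': 38.0} [  6.  23. -25. -36. -24.  36.] 0.0
-25 0 [  7.  22. -28. -38. -23.  38.] 0.0
-48 0 [  7.  20. -31. -39. -22.  39.] 0.0
-52 25 [  8.  17. -31. -35. -24.  33.] 0.0
-55 60 [  9.  13. -32. -30. -26.  27.] 0.0
real	1m2.257s
user	1m2.388s
sys	0m0.080s
```

```bash
cat >> kin.py <<'E'
def track(ro,R,p):
    q=np.array(sense()["joints"]);mx=0;Q=[]
    for r in ro:
        p=p+R@np.array(r[1:4])/1e3;R=R@Ro.from_rotvec(r[4:]).as_matrix()
        q2,e=ik(R,p,M,q);mx=max(mx,np.abs(q2-q).max());q=q2;Q.append(e)
    print("max step deg",mx.round(1),"err",max(Q).__round__(4),q.round())
E
python3 - <<'E'
from kin import *
y,o=json.load(open("way.json"));R1=np.array(o[-1][1]);p1=np.array(o[-1][2])
R,p=start();a,R2,p2=seg(R,p,82,R1,p1+Rk@[-.055,0,.06],82,14)
track(a,R,p);show(a)
E
```

```text
max step deg 3.9 err 0.0 [  9.  13. -32. -30. -27.  27.]
[[82.0, -2.4, 10.8, 4.4, -0.009, -0.017, -0.019], [82.0, -2.6, 10.7, 4.6, -0.009, -0.017, -0.018], [82.0, -2.7, 10.6, 4.7, -0.009, -0.017, -0.019], [82.0, -2.8, 10.5, 4.9, -0.009, -0.017, -0.018], [82.0, -2.9, 10.4, 5.0, -0.009, -0.017, -0.019], [82.0, -3.0, 10.3, 5.1, -0.009, -0.017, -0.018], [82.0, -3.1, 10.2, 5.3, -0.009, -0.016, -0.019], [82.0, -3.2, 10.1, 5.4, -0.009, -0.017, -0.018]]
[[82.0, -3.3, 10.0, 5.6, -0.009, -0.017, -0.019], [82.0, -3.4, 9.9, 5.7, -0.009, -0.017, -0.018], [82.0, -3.5, 9.7, 5.9, -0.009, -0.017, -0.019], [82.0, -3.5, 9.7, 6.0, -0.009, -0.017, -0.018], [82.0, -3.7, 9.5, 6.2, -0.009, -0.017, -0.019], [82.0, -3.7, 9.4, 6.3, -0.009, -0.017, -0.018]]
```

Request:
arm_command(motion=[[82, -2.5, 11, 4.5, -0.009, -0.017, -0.019], [82, -2.5, 10.5, 4.5, -0.009, -0.017, -0.019], [82, -2.5, 10.5, 4.5, -0.009, -0.017, -0.019], [82, -3, 10.5, 5, -0.009, -0.017, -0.018], [82, -3, 10.5, 5, -0.009, -0.017, -0.019], [82, -3, 10.5, 5, -0.009, -0.017, -0.018], [82, -3, 10, 5.5, -0.009, -0.016, -0.019], [82, -3, 10, 5.5, -0.009, -0.017, -0.018]])

```text
time_s: 10.3
tcp_pos: [0.5293, -0.0182, 0.1418]
ee_rot: [[0.1, -0.914, 0.392], [-0.983, -0.03, 0.181], [-0.153, -0.404, -0.902]]
wrist_force: [-0.6, 0.1, -0.0]
gripper_width: 0.944
gripper_force: 0.0
```

Request:
arm_command(motion=[[82, -3.5, 10, 5.5, -0.009, -0.017, -0.019], [82, -3.5, 10, 5.5, -0.009, -0.017, -0.018], [82, -3.5, 9.5, 6, -0.009, -0.017, -0.019], [82, -3.5, 9.5, 6, -0.009, -0.017, -0.018], [82, -3.5, 9.5, 6, -0.009, -0.017, -0.019], [82, -3.5, 9.5, 6, -0.009, -0.017, -0.018], [80, 0, 0, 0, 0, 0, 0]])

```text
time_s: 11.0
tcp_pos: [0.4849, 0.005, 0.0904]
ee_rot: [[0.236, -0.916, 0.323], [-0.95, -0.149, 0.274], [-0.203, -0.372, -0.906]]
wrist_force: [0.5, -0.0, 0.2]
gripper_width: 0.929
gripper_force: 0.0
```

```bash
python3 - <<'E'
from kin import *
y,o=json.load(open("way.json"));R1=np.array(o[-1][1]);p1=np.array(o[-1][2])
R,p=start();print(w2k(p),sense()["joints"],sense()["gripper_width"]*87)
a,R2,p2=seg(R,p,80,R1,p1+Rk@[-.048,0,0.003],80,8)
track(a,R,p);show(a)
t=snap("scene","s2");f=find_in("candle","scene")[:2];print([(k["p"],w2k(ray("scene",k["location"],.015)).round(1)) for k in f])
t=snap("top","t2");f=find_in("candle","top")[:2];print([(k["p"],w2k(ray("top",k["location"],.015)).round(1)) for k in f])
E
```

```text
[-135.93835465    0.45917856   90.40360597] [  9.46100984  12.68030067 -31.81541142 -29.0661646  -26.57090408
  26.19007517] 80.85856412000943
max step deg 1.7 err 0.0 [  7.  20. -31. -39. -22.  38.]
[[80.0, 1.5, 1.4, 6.7, 0.001, 0.0, 0.0], [80.0, 1.5, 1.5, 6.7, 0.001, -0.001, 0.001], [80.0, 1.5, 1.5, 6.7, 0.002, 0.0, 0.0], [80.0, 1.5, 1.4, 6.7, 0.001, -0.001, 0.001], [80.0, 1.6, 1.5, 6.7, 0.001, 0.0, 0.0], [80.0, 1.5, 1.5, 6.7, 0.001, -0.001, 0.001], [80.0, 1.5, 1.5, 6.7, 0.001, 0.0, 0.0], [80.0, 1.6, 1.5, 6.7, 0.001, -0.001, 0.001]]
[(0.44, array([-128.2,    5.4,   15. ]))]
[]
```

Request:
arm_command(motion=[[80, 1.5, 1.5, 7, 0.001, 0, 0], [80, 1.5, 1.5, 7, 0.001, 0, 0], [80, 1.5, 1.5, 6.5, 0.002, 0, 0], [80, 1.5, 1.5, 6.5, 0.001, 0, 0], [80, 1.5, 1.5, 6.5, 0.001, 0, 0], [80, 1.5, 1.5, 6.5, 0.001, 0, 0], [80, 1.5, 1.5, 6.5, 0.001, 0, 0], [80, 1.5, 1.5, 6.5, 0.001, 0, 0]])

```text
time_s: 12.0
tcp_pos: [0.4963, 0.0078, 0.0363]
ee_rot: [[0.239, -0.911, 0.335], [-0.949, -0.147, 0.278], [-0.204, -0.384, -0.9]]
wrist_force: [0.8, 0.1, -0.6]
gripper_width: 0.918
gripper_force: 0.0
```

```bash
python3 - <<'E'
from kin import *
y,o=json.load(open("way.json"));R1=np.array(o[-1][1]);p1=np.array(o[-1][2])
R,p=start();print(w2k(p),w2k(p1),sense()["wrist_force"])
a,R2,p2=seg(R,p,80,R1,p1+Rk@[-.004,0,0.0],80,8)
track(a,R,p);show(a);print(check(R,p,80,1))
t=snap("scene","s3");cv2.imwrite("pics/s3c.png",cv2.resize(t[160:280,250:410,::-1],(800,600),interpolation=cv2.INTER_CUBIC))
E
```

```text
[-124.74926578    3.98272876   36.32802852] [-78.46849477   2.59951866  32.03656228] [ 0.82112542  0.10745499 -0.56033478]
max step deg 0.7 err 0.0 [  6.  23. -26. -37. -24.  36.]
[[80.0, 1.9, -4.5, 2.1, 0.0, 0.0, 0.001], [80.0, 1.8, -4.5, 2.1, -0.001, 0.0, 0.0], [80.0, 1.8, -4.6, 2.1, 0.0, -0.001, 0.001], [80.0, 1.9, -4.5, 2.1, -0.001, 0.0, 0.001], [80.0, 1.8, -4.5, 2.1, 0.0, 0.0, 0.001], [80.0, 1.9, -4.5, 2.1, -0.001, 0.0, 0.0], [80.0, 1.8, -4.6, 2.1, 0.0, 0.0, 0.001], [80.0, 1.8, -4.5, 2.1, -0.001, -0.001, 0.001]]
{'th': np.float64(0.0), 'panel': 99, 'apron': np.float64(96.9), 'cx': np.float64(-138.9), 'cz': np.float64(13.1), 'Bmin': np.float64(6.0), 'By': (np.float64(-18.2), np.float64(7.0)), 'body': np.float64(47.9), 'Az': np.float64(42.6)}
```

View pics/s3c.png

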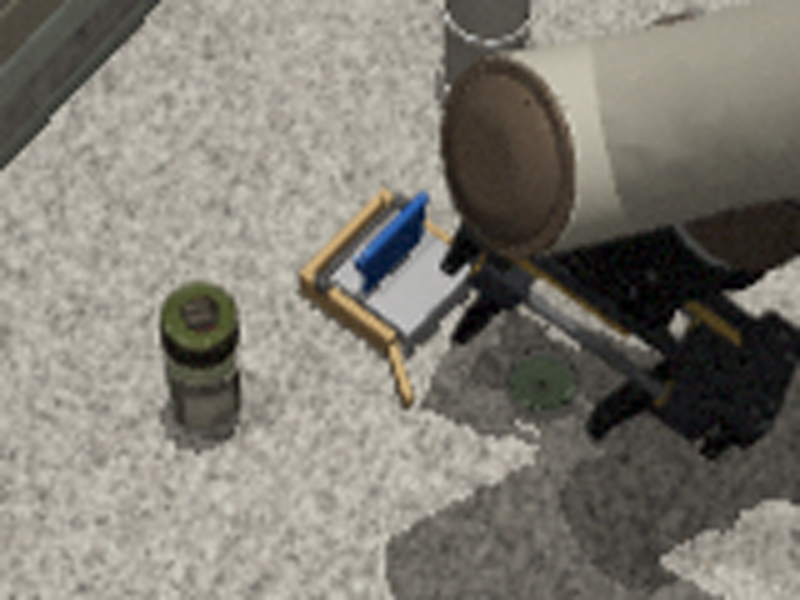

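The crop shows the candle at (545, 380), between the low finger B behind it (about 600, 420) and the high finger A ahead (470, 320). Now I'll slide it to the mouth.

Request:
arm_command(motion=[[80, 0.8, 1.5, 3.6, 0, 0, 0], [80, 1.8, -4.7, 1.7, 0, 0, 0], [80, 1.8, -4.7, 1.7, 0, 0, 0], [80, 1.8, -4.7, 1.7, 0, 0, 0], [80, 1.8, -4.7, 1.7, 0, 0, 0.001], [80, 1.8, -4.7, 1.7, 0, 0, 0.001], [80, 1.8, -4.7, 1.7, 0, 0, 0.001], [80, 1.8, -4.7, 1.7, 0, 0, 0.001]])

```text
time_s: 12.85
tcp_pos: [0.5336, 0.0039, 0.0323]
ee_rot: [[0.235, -0.912, 0.335], [-0.95, -0.143, 0.278], [-0.206, -0.384, -0.9]]
wrist_force: [-0.6, -0.5, -0.4]
gripper_width: 0.918
gripper_force: 0.1
```

```bash
python3 - <<'E'
from kin import *
y,o=json.load(open("way.json"));o=o[::-1]
R,p=start();s=sense();print(w2k(p),s["wrist_force"],s["gripper_width"]*87);print(check(R,p,80,1))
R0,p0,w=R,p,80;ro=[]
for (v,R1,p1,w1),n in zip(o,(2,5,6,6,6,6)):
    a,R,p=seg(R,p,w,np.array(R1),np.array(p1),w1,n);w=w1;ro+=a
track(ro,R0,p0);show(ro)
t=snap("scene","s4");cv2.imwrite("pics/s4c.png",cv2.resize(t[160:280,250:410,::-1],(800,600),interpolation=cv2.INTER_CUBIC))
E
```

```text
[-87.25276337   2.53720833  32.34411715] [-0.616375   -0.46808771 -0.38607535] 79.90577315592822
{'th': np.float64(0.0), 'panel': np.float64(12.5), 'apron': np.float64(59.5), 'cx': np.float64(-101.8), 'cz': np.float64(9.1), 'Bmin': np.float64(2.1), 'By': (np.float64(-21.3), np.float64(5.7)), 'body': np.float64(43.9), 'Az': np.float64(38.5)}
max step deg 2.2 err 0.0 [ -5.  26. -19. -64. -26.  77.]
[[79.9, 1.3, -3.9, 1.5, -0.002, -0.001, 0.001], [79.8, 1.3, -3.9, 1.6, -0.002, -0.001, 0.001], [79.0, 0.4, -1.5, 0.0, 0.014, -0.001, -0.007], [78.3, 0.4, -1.5, 0.0, 0.014, -0.002, -0.006], [77.5, 0.3, -1.6, 0.0, 0.014, -0.001, -0.007], [76.7, 0.5, -1.5, 0.0, 0.014, -0.002, -0.006], [75.9, 0.4, -1.5, 0.1, 0.014, -0.001, -0.007], [75.5, 0.4, -1.5, 0.2, 0.012, -0.001, -0.005]]
[[75.2, 0.5, -1.5, 0.2, 0.011, -0.002, -0.005], [74.8, 0.4, -1.5, 0.2, 0.012, -0.001, -0.005], [74.5, 0.5, -1.5, 0.2, 0.011, -0.001, -0.005], [74.1, 0.4, -1.5, 0.3, 0.012, -0.001, -0.005], [73.8, 0.5, -1.4, 0.2, 0.012, -0.002, -0.005], [73.5, 0.6, -1.5, 0.5, 0.009, -0.001, -0.004], [73.2, 0.5, -1.5, 0.4, 0.009, -0.002, -0.005], [72.9, 0.6, -1.5, 0.5, 0.008, -0.001, -0.004]]
[[72.6, 0.5, -1.4, 0.5, 0.009, -0.001, -0.004], [72.3, 0.6, -1.5, 0.5, 0.009, -0.002, -0.004], [72.0, 0.6, -1.5, 0.5, 0.009, -0.001, -0.005], [71.7, 0.7, -1.5, 0.7, 0.006, -0.001, -0.003], [71.3, 0.7, -1.5, 0.8, 0.006, -0.002, -0.004], [70.9, 0.7, -1.5, 0.7, 0.005, -0.001, -0.003], [70.6, 0.7, -1.5, 0.8, 0.006, -0.002, -0.003], [70.2, 0.7, -1.5, 0.8, 0.006, -0.001, -0.004]]
[[69.9, 0.8, -1.4, 0.8, 0.006, -0.001, -0.003], [69.6, 0.8, -1.6, 0.9, 0.003, -0.001, -0.002], [69.3, 0.8, -1.5, 1.0, 0.004, -0.001, -0.003], [69.0, 0.8, -1.6, 0.9, 0.003, -0.002, -0.002], [68.7, 0.8, -1.5, 1.0, 0.003, -0.001, -0.002], [68.4, 0.8, -1.5, 0.9, 0.003, -0.001, -0.003], [68.1, 0.8, -1.6, 1.0, 0.004, -0.001, -0.002]]
```

View pics/s4c.png

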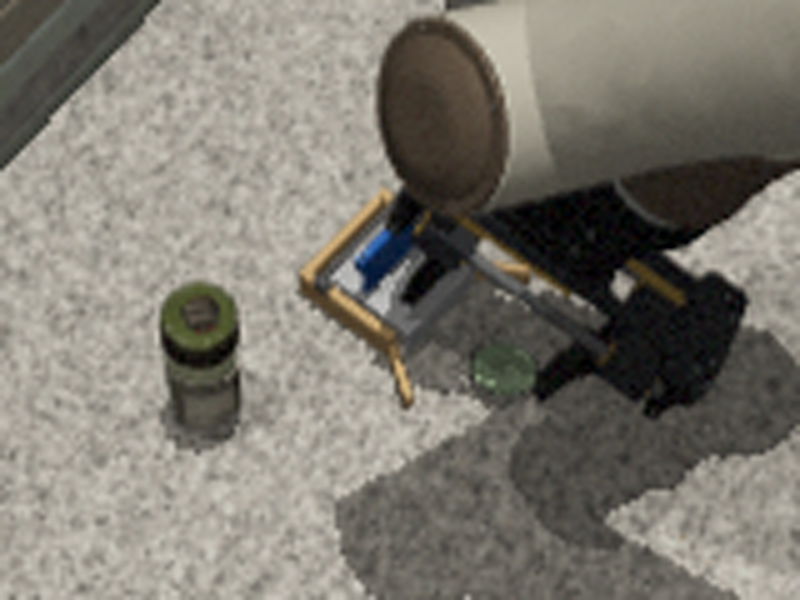

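The candle (505, 368) is moving ahead of finger B, and finger A is in front of the blue plate. Now to open the lid.

Request:
arm_command(motion=[[80, 1.3, -3.9, 1.5, -0.002, -0.001, 0.001], [80, 1.3, -3.9, 1.6, -0.002, -0.001, 0.001], [79, 0.4, -1.5, 0, 0.014, -0.001, -0.007], [78, 0.4, -1.5, 0, 0.014, -0.002, -0.006], [77.5, 0.4, -1.5, 0, 0.014, -0.001, -0.007], [77, 0.4, -1.5, 0, 0.014, -0.002, -0.006], [76, 0.4, -1.5, 0.1, 0.014, -0.001, -0.007], [75.5, 0.4, -1.5, 0.2, 0.012, -0.001, -0.005]])

```text
time_s: 13.7
tcp_pos: [0.5509, 0.0026, 0.035]
ee_rot: [[0.271, -0.874, 0.402], [-0.942, -0.154, 0.299], [-0.2, -0.46, -0.865]]
wrist_force: [0.6, 0.4, -0.3]
gripper_width: 0.872
gripper_force: 0.0
```

Request:
arm_command(motion=[[75, 0.5, -1.5, 0.2, 0.011, -0.002, -0.005], [75, 0.4, -1.5, 0.2, 0.012, -0.001, -0.005], [74.5, 0.5, -1.5, 0.2, 0.011, -0.001, -0.005], [74, 0.4, -1.5, 0.3, 0.012, -0.001, -0.005]])

```text
time_s: 14.1
tcp_pos: [0.5554, 0.0023, 0.0358]
ee_rot: [[0.291, -0.851, 0.438], [-0.937, -0.159, 0.312], [-0.196, -0.501, -0.843]]
wrist_force: [-2.4, -0.1, -0.3]
gripper_width: 0.857
gripper_force: 1.1
```

```bash
python3 - <<'E'
from kin import *
y,o=json.load(open("way.json"));o=o[::-1]
R,p=start();s=sense();w=s["gripper_width"]*87;print(w2k(p),s["wrist_force"],w,s["gripper_force"]);print(check(R,p,w,1))
R0,p0=R,p;ro=[]
for (v,R1,p1,w1),n in zip(o[3:],(7,6,6)):
    a,R,p=seg(R,p,w,np.array(R1),np.array(p1),w1,n);w=w1;ro+=a
track(ro,R0,p0);show(ro)
t=snap("scene","s5");cv2.imwrite("pics/s5c.png",cv2.resize(t[160:280,250:410,::-1],(800,600),interpolation=cv2.INTER_CUBIC))
for n,z in(("candle",.015),("thumb_plate",.06)): print(n,[(k["p"],k["location"],w2k(ray("scene",k["location"],z)).round(1)) for k in find_in(n,"scene")[:1]])
E
```

```text
[-65.3801797    2.30638365  35.77538704] [-2.38440566 -0.09892141 -0.26371655] 74.52605619299096 1.0943178870616066
{'th': np.float64(0.33), 'panel': np.float64(9.6), 'apron': np.float64(23.7), 'cx': np.float64(-74.1), 'cz': np.float64(9.8), 'Bmin': np.float64(1.0), 'By': (np.float64(-23.0), np.float64(5.8)), 'body': np.float64(33.1), 'Az': np.float64(45.8)}
max step deg 1.8 err 0.0 [ -5.  26. -19. -64. -26.  77.]
[[74.2, 0.6, -1.8, 0.4, 0.01, -0.001, -0.004], [73.8, 0.6, -1.8, 0.4, 0.009, -0.001, -0.005], [73.4, 0.7, -1.7, 0.4, 0.01, -0.002, -0.004], [73.1, 0.6, -1.8, 0.5, 0.009, -0.001, -0.005], [72.7, 0.7, -1.8, 0.4, 0.01, -0.001, -0.004], [72.4, 0.6, -1.7, 0.5, 0.01, -0.001, -0.005], [72.0, 0.7, -1.8, 0.5, 0.009, -0.001, -0.004], [71.7, 0.7, -1.5, 0.7, 0.006, -0.001, -0.003]]
[[71.3, 0.7, -1.5, 0.8, 0.006, -0.002, -0.004], [70.9, 0.7, -1.5, 0.7, 0.006, -0.001, -0.003], [70.6, 0.7, -1.5, 0.8, 0.005, -0.002, -0.004], [70.2, 0.7, -1.5, 0.8, 0.006, -0.001, -0.003], [69.9, 0.7, -1.4, 0.7, 0.006, -0.002, -0.003], [69.6, 0.8, -1.6, 0.9, 0.003, -0.001, -0.002], [69.3, 0.8, -1.5, 1.0, 0.004, -0.001, -0.003], [69.0, 0.8, -1.6, 1.0, 0.003, -0.001, -0.002]]
[[68.7, 0.8, -1.5, 0.9, 0.004, -0.001, -0.003], [68.4, 0.9, -1.5, 1.0, 0.003, -0.002, -0.002], [68.1, 0.8, -1.6, 1.0, 0.003, -0.001, -0.002]]
candle [(0.52, [229.4, 342.6], array([-82.5,  11.2,  15. ]))]
thumb_plate [(0.75, [215.1, 332.3], array([-47.7,  15.9,  60. ]))]
```

View pics/s5c.png

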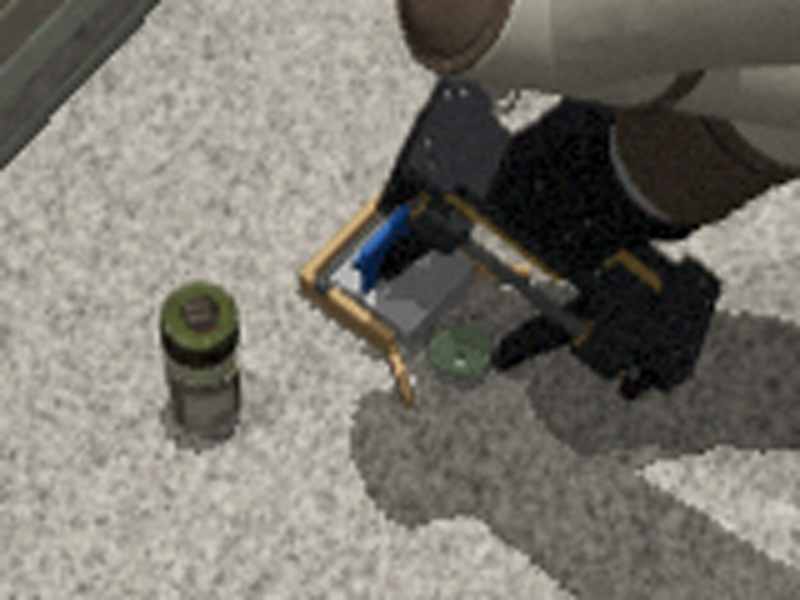

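Finger A has just met the plate (2.4 N). The candle is at the mouth (460, 352). The real fingertip is slimmer than my box model, so I'll give A about 9 mm more lead with B standing still.

Request:
arm_command(motion=[[76.5, 0, -1, 0, 0, 0, 0], [78.5, 0, -1, 0, 0, 0, 0], [80.5, 0, -1, 0, 0, 0, 0], [82.5, 0, -1, 0, 0, 0, 0], [83.5, 0, -0.5, 0, 0, 0, 0], [83.5, 0, 0, 0, 0, 0, 0]])

```text
time_s: 14.85
tcp_pos: [0.5608, 0.0029, 0.0391]
ee_rot: [[0.291, -0.849, 0.441], [-0.937, -0.159, 0.311], [-0.194, -0.503, -0.842]]
wrist_force: [-3.8, -1.3, -0.1]
gripper_width: 0.958
gripper_force: 1.2
```

```bash
python3 - <<'E'
from kin import *
R,p=start();s=sense();w=s["gripper_width"]*87;print(w2k(p),s["wrist_force"],w,s["gripper_force"]);print(check(R,p,w,1))
t=snap("scene","s6");cv2.imwrite("pics/s6c.png",cv2.resize(t[195:255,300:380,::-1],(800,600),interpolation=cv2.INTER_CUBIC))
E
```

```text
[-60.01261824   3.25346035  39.11300384] [-3.78307569 -1.27999746 -0.05159373] 83.3246898951066 1.1965790872477555
{'th': np.float64(0.54), 'panel': np.float64(11.6), 'apron': np.float64(27.4), 'cx': np.float64(-72.3), 'cz': np.float64(10.8), 'Bmin': np.float64(2.0), 'By': (np.float64(-21.9), np.float64(5.8)), 'body': np.float64(36.1), 'Az': np.float64(51.5)}
```

View pics/s6c.png

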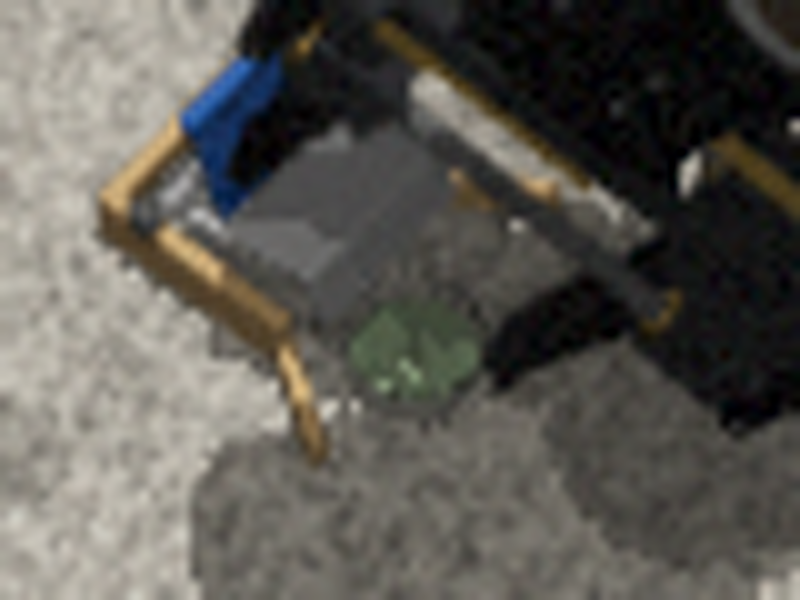

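The lid is lifting (the front edge is raised and the plate tilts back), with the candle waiting at (415, 350). I'll continue along the planned path with the wider opening.

Request:
arm_command(motion=[[83, 0.6, -1.8, 0.4, 0.01, -0.001, -0.004], [83, 0.6, -1.8, 0.4, 0.009, -0.001, -0.005], [82.5, 0.7, -1.7, 0.4, 0.01, -0.002, -0.004], [82, 0.6, -1.8, 0.5, 0.009, -0.001, -0.005], [81.5, 0.7, -1.8, 0.4, 0.01, -0.001, -0.004], [81.5, 0.6, -1.7, 0.5, 0.01, -0.001, -0.005], [81, 0.7, -1.8, 0.5, 0.009, -0.001, -0.004], [80.5, 0.7, -1.5, 0.7, 0.006, -0.001, -0.003]])

```text
time_s: 15.7
tcp_pos: [0.5757, 0.0015, 0.0424]
ee_rot: [[0.323, -0.804, 0.499], [-0.928, -0.167, 0.332], [-0.183, -0.57, -0.801]]
wrist_force: [-2.4, 0.2, -0.3]
gripper_width: 0.926
gripper_force: 1.1
```

```bash
python3 - <<'E'
from kin import *
y,o=json.load(open("way.json"));o=o[::-1]
R,p=start();s=sense();w=s["gripper_width"]*87;print(w2k(p),s["wrist_force"],w,s["gripper_force"],np.round(s["joints"]));print(check(R,p,w,1))
R0,p0=R,p;ro=[]
for (v,R1,p1,w1),n in zip(o[4:],(6,7)):
    R1=np.array(R1);a,R,p=seg(R,p,w,R1,np.array(p1)-R1[:,1]*.004,w1+8,n);w=w1+8;ro+=a
track(ro,R0,p0);show(ro);print(check(R,p,w,1))
t=snap("scene","s7");cv2.imwrite("pics/s7c.png",cv2.resize(t[195:255,300:380,::-1],(800,600),interpolation=cv2.INTER_CUBIC))
for n,z in(("candle",.015),): print(n,[(k["p"],k["location"],w2k(ray("scene",k["location"],z)).round(1)) for k in find_in(n,"scene")[:1]])
E
```

```text
[-45.02929183   2.79176238  42.35202286] [-2.40712051  0.21318077 -0.29801355] 80.57032001023752 1.102908014251227 [ -2.  24. -21. -58. -24.  68.]
{'th': np.float64(0.72), 'panel': np.float64(16.5), 'apron': np.float64(23.9), 'cx': np.float64(-53.9), 'cz': np.float64(12.4), 'Bmin': np.float64(2.7), 'By': (np.float64(-23.7), np.float64(5.5)), 'body': np.float64(30.9), 'Az': np.float64(57.2)}
max step deg 1.1 err 0.0 [ -4.  26. -19. -63. -26.  76.]
[[80.1, 0.5, -0.9, 0.6, 0.004, -0.002, -0.003], [79.7, 0.4, -0.8, 0.6, 0.005, -0.001, -0.003], [79.2, 0.5, -0.9, 0.5, 0.004, -0.002, -0.002], [78.8, 0.4, -0.8, 0.6, 0.004, -0.001, -0.003], [78.3, 0.5, -0.8, 0.6, 0.005, -0.002, -0.003], [77.9, 0.5, -0.9, 0.6, 0.004, -0.001, -0.003], [77.6, 0.7, -1.3, 0.8, 0.003, -0.001, -0.002], [77.4, 0.7, -1.4, 0.8, 0.003, -0.001, -0.002]]
[[77.1, 0.6, -1.3, 0.8, 0.003, -0.001, -0.002], [76.8, 0.7, -1.3, 0.8, 0.002, -0.001, -0.002], [76.6, 0.7, -1.3, 0.8, 0.003, -0.001, -0.002], [76.3, 0.7, -1.3, 0.8, 0.003, -0.001, -0.002], [76.1, 0.7, -1.3, 0.9, 0.003, -0.001, -0.002]]
{'th': np.float64(0.0), 'panel': np.float64(76.7), 'apron': np.float64(-9.4), 'cx': np.float64(-31.6), 'cz': np.float64(11.7), 'Bmin': np.float64(2.0), 'By': (np.float64(-24.2), np.float64(5.5)), 'body': np.float64(25.2), 'Az': np.float64(57.7)}
candle [(0.53, [226.8, 335.1], array([-61.9,  18.4,  15. ]))]
```

View pics/s7c.png

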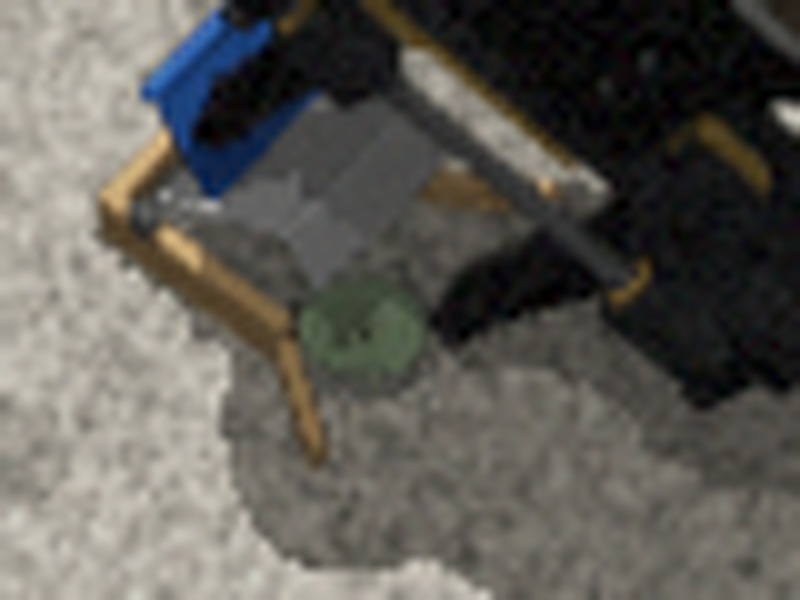

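The lid is well open. The candle (362, 330) has drifted left against the left guide, so I'll add a small sideways drift to the right as I push to bring it back toward the middle.

Request:
arm_command(motion=[[80, 1.3, -0.7, 0.3, 0.004, -0.002, -0.003], [79.5, 1.3, -0.7, 0.3, 0.004, -0.001, -0.003], [79, 1.3, -0.7, 0.3, 0.004, -0.002, -0.002], [79, 1.3, -0.7, 0.3, 0.004, -0.001, -0.003], [78.5, 1.3, -0.7, 0.3, 0.004, -0.002, -0.003], [78, 1.3, -0.7, 0.3, 0.004, -0.001, -0.003]])

```text
time_s: 16.4
tcp_pos: [0.5823, -0.0048, 0.0419]
ee_rot: [[0.341, -0.787, 0.514], [-0.923, -0.175, 0.344], [-0.18, -0.592, -0.786]]
wrist_force: [-5.3, -0.9, 4.6]
gripper_width: 0.9
gripper_force: 3.2
```

```bash
python3 - <<'E'
from kin import *
y,o=json.load(open("way.json"));o=o[::-1]
R,p=start();s=sense();w=s["gripper_width"]*87;print(w2k(p),s["wrist_force"],w,s["gripper_force"],np.round(s["joints"]));print(check(R,p,w,1,8))
print("x",R.T@Rk@[1,0,0],"y",R.T@Rk@[0,1,0])
t=snap("scene","s8")
g=t.astype(int);m=((g[:,:,1]-g[:,:,0]>12)&(g[:,:,1]-g[:,:,2]>5));m[:200]=0;m[:,:315]=0;m[250:]=0;m[:,370:]=0
ys,xs=np.nonzero(m);print("green",len(ys),ys.mean(),xs.mean(),xs.min(),xs.max(),ys.min(),ys.max(),w2k(ray("scene",[ys.mean(),xs.mean()],.015)))
t7=cv2.imread("pics/s7.png")[:,:,::-1].astype(int);g=t7;m=((g[:,:,1]-g[:,:,0]>12)&(g[:,:,1]-g[:,:,2]>5));m[:200]=0;m[:,:315]=0;m[250:]=0;m[:,370:]=0
ys,xs=np.nonzero(m);print("prev",len(ys),ys.mean(),xs.mean(),w2k(ray("scene",[ys.mean(),xs.mean()],.015)))
cv2.imwrite("pics/s8c.png",cv2.resize(t[195:255,300:380,::-1],(800,600),interpolation=cv2.INTER_CUBIC))
E
```

```text
[-38.08256951  -2.99995957  41.85648238] [-5.34284028 -0.93516518  4.57017961] 78.34315076101412 3.1895790032346127 [ -4.  25. -20. -61. -26.  73.]
{'th': np.float64(0.82), 'panel': np.float64(16.7), 'apron': np.float64(24.5), 'cx': np.float64(-51.2), 'cz': np.float64(14.1), 'Bmin': np.float64(1.8), 'By': (np.float64(-29.8), np.float64(-0.3)), 'body': np.float64(27.5), 'Az': np.float64(57.0)}
x [ 0.39958721 -0.77395342  0.4912496 ] y [-0.89878853 -0.22537234  0.37601396]
green 17 226.1764705882353 336.29411764705884 329 340 224 230 [-63.1202694   14.81399009  15.        ]
prev 22 228.5 337.09090909090907 [-69.37506066  18.94095828  15.        ]
```

```bash
cat >> h.py <<'E'
def wax(name):
    t=cv2.imread(f"pics/{name}.png");h=cv2.cvtColor(t,cv2.COLOR_BGR2HSV)
    m=((h[:,:,0]>45)&(h[:,:,0]<85)&(h[:,:,1]>45)&(h[:,:,2]>35)).astype(np.uint8);m[:200]=0;m[245:]=0;m[:,:312]=0;m[:,375:]=0
    n,l,st,ce=cv2.connectedComponentsWithStats(m,connectivity=8);i=1+st[1:,4].argmax()
    ys,xs=np.nonzero(l==i);(cx,cy),(a,b),an=cv2.fitEllipse(cv2.convexHull(np.column_stack([xs,ys]).astype(np.float32)))
    print(name,"n",st[i,4],"box",st[i,:4],"ell",round(cy,1),round(cx,1),round(a,1),round(b,1),"kpr",w2k(ray("scene",[cy,cx],.015)).round(1))
E
python3 - <<'E'
from h import *
for n in("s3","s4","s5","s6","s7","s8"):
    try: wax(n)
    except Exception as e: print(n,e)
print(find_in("candle","scene")[:1])
E
```

```text
s3 n 71 box [352 232  13  10] ell 236.3 358.0 9.3 12.3 kpr [-127.6    0.2   15. ]
s4 n 81 box [344 229  13  10] ell 233.4 350.2 9.2 12.3 kpr [-105.9    7.1   15. ]
s5 n 84 box [336 225  12  10] ell 229.6 341.7 9.1 11.9 kpr [-81.   13.4  15. ]
s6 n 75 box [335 225  13  10] ell 229.3 341.0 9.3 12.3 kpr [-78.9  13.8  15. ]
s7 n 76 box [330 223  13   9] ell 227.1 335.9 9.0 12.3 kpr [-64.2  17.7  15. ]
s8 n 78 box [329 221  13  10] ell 225.8 335.0 9.2 12.1 kpr [-59.6  16.2  15. ]
[{'location': [227.7, 334.8], 'p': 0.49}]
```

```bash
cat >> kin.py <<'E'
def cur():
    R,p=start();w=sense()["gripper_width"]*87;u=-R[:,1]
    B=w2k(p+R[:,2]*.008-u*w/2e3);A=w2k(p+R[:,2]*.008+u*(w/2+15)/1e3)
    uk=Rk.T@u;d0=np.cross(uk,np.cross(uk,[0,0,1]));d0/=np.linalg.norm(d0);d0=d0 if d0[2]<0 else -d0
    d=Rk.T@R[:,2];phi=np.degrees(np.arctan2(np.dot(np.cross(d0,d),uk),d0@d))
    return R,p,w,A,B,phi
def poseA(A,bx,by,phi,clear=2.5):
    bz=10
    for _ in range(6):
        R,p,w=gen(A,[bx,by,bz],phi,1);bz+=clear-box(-1,w,R,p,1)[:,2].min()
    return R,p,w
def near(R,p,w,c):
    B=box(-1,w,R,p,1);B=B[B[:,2]<16];d=np.hypot(B[:,0]-c[0],B[:,1]-c[1]);i=d.argmin();return round(d[i]-19,1),B[i].round(1)
E
python3 - <<'E'
from kin import *
R,p,w,A,B,phi=cur();print("A",A.round(1),"B",B.round(1),phi,w);c=(-61,15)
print(near(R,p,w,c));q=np.array(sense()["joints"])
for by,ph,bx in((B[1],phi,B[0]-10),(0,15,B[0]-14),(10,18,B[0]-16),(20,20,B[0]-16),(20,25,B[0]-16),(25,25,B[0]-16)):
    R,p,w=poseA(A,bx,by,ph);q,e=ik(R,p,M,q);print(np.round([bx,by,ph,w],1),near(R,p,w,c),q.round(),round(e,4),check(R,p,w,1,15))
E
```

```text
A [ 8.  12.  67.6] B [-64.2  -9.   12.4] 12.916776957948418 78.23816065230062
(np.float64(-2.0), array([-68. ,  -0.5,  14.2]))
[-74.2  -9.   12.9  86.2] (np.float64(3.6), array([-77.6,  -0.3,  14.2])) [ -1.  24. -21. -54. -24.  61.] 0.0 {'th': np.float64(0.82), 'panel': np.float64(17.2), 'apron': np.float64(30.2), 'cx': np.float64(-66.4), 'cz': np.float64(14.2), 'Bmin': np.float64(2.5), 'By': (np.float64(-28.1), np.float64(-0.3)), 'body': np.float64(34.2), 'Az': np.float64(57.7)}
[-78.2   0.   15.   87.9] (np.float64(1.7), array([-80.8,   8.9,  14.7])) [  1.  23. -22. -54. -21.  55.] 0.0 {'th': np.float64(0.81), 'panel': np.float64(18.2), 'apron': np.float64(33.6), 'cx': np.float64(-62.8), 'cz': np.float64(14.7), 'Bmin': np.float64(2.5), 'By': (np.float64(-17.5), np.float64(8.9)), 'body': np.float64(34.1), 'Az': np.float64(57.5)}
[-80.2  10.   18.   88.8] (np.float64(0.8), array([-80.2,  10. ,  12.9])) [  1.  23. -23. -56. -19.  51.] 0.0 {'th': np.float64(0.8), 'panel': np.float64(18.4), 'apron': np.float64(35.7), 'cx': np.float64(-61.9), 'cz': np.float64(12.9), 'Bmin': np.float64(2.
[... 467 characters left out ...]
  25.   88.7] (np.float64(-0.7), array([-78.9,  11.2,  10.3])) [ -3.  24. -22. -65. -24.  57.] 0.0 {'th': np.float64(0.81), 'panel': np.float64(17.2), 'apron': np.float64(36.9), 'cx': np.float64(-60.3), 'cz': np.float64(10.3), 'Bmin': np.float64(2.5), 'By': (np.float64(3.3), np.float64(29.9)), 'body': np.float64(27.9), 'Az': np.float64(56.4)}
[-80.2  25.   25.   89.2] (np.float64(-0.6), array([-79.4,  16.2,  10.3])) [ -2.  23. -23. -65. -21.  54.] 0.0 {'th': np.float64(0.8), 'panel': np.float64(17.2), 'apron': np.float64(36.2), 'cx': np.float64(-60.4), 'cz': np.float64(10.3), 'Bmin': np.float64(2.5), 'By': (np.float64(9.7), np.float64(35.7)), 'body': np.float64(28.1), 'Az': np.float64(56.4)}
```

```bash
cat > wp.py <<'E'
from kin import *
def go(W,c=(-61,15)):
    R,p,w,A,B,phi=cur();R0,p0=R,p;ro=[]
    for A_,bx,by,ph,n in W:
        R1,p1,w1=poseA(A_,bx,by,ph);a,R,p=seg(R,p,w,R1,p1,w1,n);w=w1;ro+=a;k=check(R1,p1,w1,1,c[1])
        print(round(w1,1),near(R1,p1,w1,c),k["th"],k["panel"],k["apron"],k["cx"],k["cz"],k["By"],k["body"])
    track(ro,R0,p0);show(ro)
E
python3 - <<'E'
from wp import *
go([((3,12,63),-76,-9,13,5),((2,12,62),-84,4,17,5),((2,13,62),-84,22,24,6)])
E
```

```text
81.2 (np.float64(5.0), array([-79.5,  -0.3,  14. ])) 0.82 10.5 30.5 -68.3 14.0 (np.float64(-28.3), np.float64(-0.3)) 34.2
84.6 (np.float64(6.0), array([-85.5,   9.9,  14. ])) 0.8 10.7 36.1 -67.2 14.0 (np.float64(-13.2), np.float64(12.9)) 34.5
84.3 (np.float64(3.1), array([-83. ,  13.2,   9.9])) 0.8 9.2 37.8 -64.1 9.9 (np.float64(5.9), np.float64(32.2)) 29.5
max step deg 2.9 err 0.0 [ -1.  24. -22. -61. -22.  50.]
[[78.8, -0.7, 1.5, -0.5, -0.014, 0.002, 0.007], [79.4, -0.6, 1.4, -0.6, -0.015, 0.003, 0.007], [80.0, -0.6, 1.5, -0.5, -0.014, 0.002, 0.007], [80.6, -0.7, 1.5, -0.5, -0.014, 0.002, 0.008], [81.2, -0.6, 1.5, -0.4, -0.014, 0.002, 0.007], [81.9, -1.7, 0.5, 0.1, 0.001, 0.003, 0.029], [82.6, -1.8, 0.5, 0.2, 0.0, 0.004, 0.03], [83.3, -1.7, 0.6, 0.1, 0.001, 0.003, 0.029]]
[[83.9, -1.6, 0.7, 0.1, 0.001, 0.003, 0.03], [84.6, -1.7, 0.7, 0.1, 0.001, 0.003, 0.029], [84.6, -1.7, -0.1, 0.5, 0.009, -0.004, 0.027], [84.5, -1.7, -0.1, 0.6, 0.008, -0.004, 0.027], [84.4, -1.6, 0.0, 0.5, 0.009, -0.004, 0.028], [84.4, -1.7, 0.1, 0.6, 0.009, -0.004, 0.027], [84.3, -1.7, 0.1, 0.6, 0.009, -0.004, 0.027], [84.3, -1.7, 0.1, 0.5, 0.008, -0.004, 0.027]]
```

Request:
arm_command(motion=[[79, -0.7, 1.5, -0.5, -0.014, 0.002, 0.007], [79.5, -0.6, 1.5, -0.5, -0.015, 0.003, 0.007], [80, -0.6, 1.5, -0.5, -0.014, 0.002, 0.007], [80.5, -0.6, 1.5, -0.5, -0.014, 0.002, 0.007], [81, -0.6, 1.5, -0.5, -0.014, 0.002, 0.007], [82, -1.7, 0.5, 0.1, 0.001, 0.003, 0.029], [82.5, -1.7, 0.5, 0.2, 0, 0.003, 0.03], [83, -1.7, 0.6, 0.1, 0.001, 0.003, 0.029]])

```text
time_s: 17.3
tcp_pos: [0.5751, 0.0004, 0.0427]
ee_rot: [[0.227, -0.852, 0.472], [-0.947, -0.08, 0.311], [-0.227, -0.517, -0.825]]
wrist_force: [-2.5, -0.4, 8.9]
gripper_width: 0.949
gripper_force: 3.5
```

Request:
arm_command(motion=[[84, -1.7, 0.7, 0.1, 0.001, 0.003, 0.03], [84.5, -1.7, 0.7, 0.1, 0.001, 0.003, 0.029], [84.5, -1.7, -0.1, 0.5, 0.009, -0.004, 0.027], [84.5, -1.7, -0.1, 0.6, 0.009, -0.004, 0.027], [84.5, -1.7, 0, 0.5, 0.009, -0.004, 0.027], [84.5, -1.7, 0.1, 0.6, 0.009, -0.004, 0.027], [84.5, -1.7, 0.1, 0.6, 0.009, -0.004, 0.027], [84.5, -1.7, 0.1, 0.5, 0.009, -0.004, 0.027]])

```text
time_s: 18.1
tcp_pos: [0.5727, 0.0135, 0.0421]
ee_rot: [[0.045, -0.855, 0.517], [-0.935, 0.147, 0.324], [-0.353, -0.498, -0.792]]
wrist_force: [-3.7, -1.4, 6.9]
gripper_width: 0.971
gripper_force: 3.0
```

```bash
python3 - <<'E'
from wp import *
R,p,w,A,B,phi=cur();s=sense();print(A.round(1),B.round(1),phi,w,s["wrist_force"],s["time_s"])
snap("scene","s9")
try: wax("s9")
except Exception as e: print(e)
print(find_in("candle","scene")[:1])
t=cv2.imread("pics/s9.png");h=cv2.cvtColor(t,cv2.COLOR_BGR2HSV)
for n in("scene0","s5","s7","s8","s9"):
    h=cv2.cvtColor(cv2.imread(f"pics/{n}.png"),cv2.COLOR_BGR2HSV)[195:245,300:370];ys,xs=np.nonzero((h[:,:,0]>105)&(h[:,:,0]<125)&(h[:,:,1]>150)&(h[:,:,2]>60));print(n,"blue",len(ys),xs.min()+300,xs.max()+300,ys.min()+195,ys.max()+195)
go([((4,13,62),-76,22,24,5),((6,12,63),-66,18,22,5),((7,11,64),-56,12,20,6),((8,10,64),-50,8,20,4)])
E
```

```text
[ 4.5 12.2 64.3] [-81.3  21.3  14.7] 23.994893218997955 84.448185489369 [-3.69742302 -1.40186803  6.88066216] 18.1
s9 n 76 box [329 221  13  10] ell 225.8 335.3 9.4 12.2 kpr [-60.3  15.6  15. ]
[{'location': [226.6, 338.0], 'p': 0.49}]
scene0 blue 39 322 334 199 216
s5 blue 40 321 331 201 217
s7 blue 98 314 328 197 214
s8 blue 131 313 331 195 213
s9 blue 132 314 330 195 213
79.0 (np.float64(-4.9), array([-75. ,  13.2,  10.2])) 0.85 9.3 36.6 -56.1 10.2 (np.float64(6.2), np.float64(32.3)) 26.5
72.4 (np.float64(-14.4), array([-65.6,  15. ,  12.9])) 0.86 11.5 32.1 -46.4 11.9 (np.float64(2.2), np.float64(28.0)) 22.7
65.2 (np.float64(-18.7), array([-61.3,  15.1,  11.5])) 0.86 13.5 27.2 -37.2 14.3 (np.float64(-4.8), np.float64(21.1)) 17.2
61.2 (np.float64(-18.5), array([-61.1,  15.5,  13.5])) 0.91 11.9 25.6 -32.3 14.7 (np.float64(-11.0), np.float64(16.8)) 13.2
max step deg 2.6 err 0.0 [ -9.  26. -22. -80. -25.  85.]
[[83.4, 0.0, -0.3, 0.6, 0.004, 0.001, -0.001], [82.3, 0.1, -0.3, 0.6, 0.005, 0.0, -0.001], [81.2, 0.0, -0.2, 0.6, 0.004, 0.001, 0.0], [80.1, 0.1, -0.3, 0.6, 0.004, 0.001, -0.001], [79.0, 0.0, -0.3, 0.6, 0.004, 0.0, -0.001], [77.6, 0.6, -1.1, 0.4, 0.008, 0.004, -0.009], [76.3, 0.6, -1.0, 0.4, 0.009, 0.004, -0.009], [75.0, 0.6, -1.1, 0.4, 0.008, 0.004, -0.008]]
[[73.7, 0.6, -1.0, 0.5, 0.008, 0.004, -0.009], [72.4, 0.6, -1.1, 0.4, 0.009, 0.004, -0.009], [71.2, 0.7, -0.8, 0.3, 0.008, -0.001, -0.013], [70.0, 0.8, -0.8, 0.3, 0.007, -0.001, -0.012], [68.8, 0.7, -0.8, 0.3, 0.008, -0.001, -0.013], [67.6, 0.8, -0.7, 0.3, 0.008, -0.001, -0.012], [66.4, 0.8, -0.8, 0.3, 0.007, 0.0, -0.013], [65.2, 0.8, -0.7, 0.3, 0.008, -0.001, -0.013]]
[[64.2, 0.9, -0.7, 0.3, 0.005, -0.008, -0.012], [63.2, 0.9, -0.7, 0.3, 0.006, -0.008, -0.012], [62.2, 0.9, -0.6, 0.3, 0.005, -0.008, -0.013], [61.2, 1.0, -0.7, 0.3, 0.005, -0.008, -0.012]]
```

```bash
sed -i 's/clear=2.5/clear=1.5/' kin.py; python3 - <<'E'
from wp import *
R,p,w,A,B,phi=cur();print(check(R,p,w,1,15),near(R,p,w,(-61,15)))
go([((3,12,65),-79,25,22,3),((3,12,65),-72,24,20,6),((4,12,65),-66,22,18,5)])
E
```

```text
{'th': np.float64(0.8), 'panel': np.float64(12.2), 'apron': np.float64(35.9), 'cx': np.float64(-61.8), 'cz': np.float64(11.2), 'Bmin': np.float64(3.8), 'By': (np.float64(6.2), np.float64(31.6)), 'body': np.float64(30.4), 'Az': np.float64(53.2)} (np.float64(0.8), array([-80.7,  12.6,  11.2]))
83.2 (np.float64(-1.5), array([-78.5,  16. ,   9.5])) 0.73 13.8 31.9 -59.5 9.5 (np.float64(10.6), np.float64(36.0)) 26.8
77.2 (np.float64(-8.4), array([-71.6,  14.9,  10. ])) 0.72 14.1 27.6 -52.6 10.0 (np.float64(10.4), np.float64(35.1)) 24.2
72.9 (np.float64(-14.2), array([-65.7,  15.9,  11.2])) 0.74 14.4 25.7 -46.7 10.4 (np.float64(8.8), np.float64(32.9)) 22.1
max step deg 2.2 err 0.0 [  2.  23. -25. -70. -10.  59.]
[[84.1, -0.6, 0.1, 0.6, 0.019, 0.02, 0.008], [83.6, -0.7, 0.0, 0.6, 0.019, 0.021, 0.008], [83.2, -0.7, 0.1, 0.6, 0.019, 0.02, 0.008], [82.2, 0.1, -0.4, 0.3, 0.006, 0.006, -0.002], [81.2, 0.1, -0.5, 0.4, 0.006, 0.006, -0.002], [80.2, 0.0, -0.4, 0.3, 0.007, 0.006, -0.003], [79.2, 0.1, -0.5, 0.4, 0.006, 0.006, -0.002], [78.2, 0.1, -0.4, 0.3, 0.006, 0.006, -0.002]]
[[77.2, 0.1, -0.5, 0.4, 0.006, 0.006, -0.003], [76.4, 0.2, -0.5, 0.4, 0.005, 0.005, -0.005], [75.5, 0.2, -0.6, 0.4, 0.006, 0.005, -0.004], [74.6, 0.2, -0.5, 0.4, 0.005, 0.005, -0.005], [73.8, 0.2, -0.6, 0.4, 0.005, 0.005, -0.005], [72.9, 0.3, -0.5, 0.4, 0.006, 0.005, -0.004]]
```

```bash
python3 - <<'E'
from wp import *
go([((3,12,64.5),-79,24,25,3),((3,11,64.5),-71,23,25,7),((4,10,64.5),-64,19,24,6)])
E
```

```text
82.7 (np.float64(-1.9), array([-78.1,  15.2,   9.4])) 0.76 12.6 33.8 -59.1 9.4 (np.float64(8.3), np.float64(34.7)) 24.7
75.8 (np.float64(-9.8), array([-70.1,  14.1,  10. ])) 0.76 12.5 29.2 -51.2 10.0 (np.float64(7.1), np.float64(33.8)) 20.2
70.4 (np.float64(-16.2), array([-63.6,  16. ,  12.5])) 0.78 12.9 26.9 -44.3 11.5 (np.float64(2.7), np.float64(29.5)) 16.8
max step deg 2.5 err 0.0 [ -6.  24. -23. -78. -21.  73.]
[[83.9, -0.3, 0.0, 0.6, 0.016, 0.001, 0.005], [83.3, -0.3, 0.1, 0.5, 0.016, 0.001, 0.005], [82.7, -0.3, 0.1, 0.6, 0.015, 0.001, 0.005], [81.7, 0.2, -0.5, 0.3, 0.006, 0.001, -0.001], [80.7, 0.1, -0.4, 0.3, 0.007, 0.001, -0.001], [79.7, 0.2, -0.5, 0.2, 0.006, 0.002, 0.0], [78.7, 0.2, -0.5, 0.3, 0.006, 0.001, -0.001], [77.8, 0.1, -0.4, 0.3, 0.006, 0.001, -0.001]]
[[76.8, 0.2, -0.5, 0.3, 0.007, 0.001, -0.001], [75.8, 0.2, -0.5, 0.3, 0.006, 0.001, -0.001], [74.9, 0.5, -0.6, 0.3, 0.004, 0.0, -0.006], [74.0, 0.5, -0.5, 0.2, 0.005, 0.0, -0.007], [73.1, 0.5, -0.6, 0.3, 0.004, 0.0, -0.006], [72.2, 0.5, -0.6, 0.2, 0.004, 0.001, -0.006], [71.3, 0.5, -0.5, 0.3, 0.005, 0.0, -0.006], [70.4, 0.5, -0.6, 0.3, 0.004, 0.0, -0.007]]
```

Request:
arm_command(motion=[[84, -0.3, 0, 0.6, 0.016, 0.001, 0.005], [83.5, -0.3, 0.1, 0.5, 0.016, 0.001, 0.005], [82.5, -0.3, 0.1, 0.6, 0.015, 0.001, 0.005], [81.5, 0.2, -0.5, 0.3, 0.006, 0.001, -0.001], [80.5, 0.2, -0.5, 0.3, 0.007, 0.001, -0.001], [79.5, 0.2, -0.5, 0.3, 0.006, 0.001, 0], [78.5, 0.2, -0.5, 0.3, 0.006, 0.001, -0.001]])

```text
time_s: 18.9
tcp_pos: [0.575, 0.0148, 0.0405]
ee_rot: [[0.032, -0.817, 0.576], [-0.935, 0.179, 0.307], [-0.354, -0.548, -0.758]]
wrist_force: [-3.9, -0.8, 6.1]
gripper_width: 0.909
gripper_force: 3.1
```

```bash
cat > st.py <<'E'
import sys
from wp import *
def st(n):
    R,p,w,A,B,phi=cur();s=sense();print(A.round(1),B.round(1),round(phi,1),round(w,1),np.round(s["wrist_force"],1),s["gripper_force"],s["time_s"])
    snap("scene",n)
    try: wax(n)
    except Exception as e: print(e)
    h=cv2.cvtColor(cv2.imread(f"pics/{n}.png"),cv2.COLOR_BGR2HSV)[195:245,300:370];ys,xs=np.nonzero((h[:,:,0]>105)&(h[:,:,0]<125)&(h[:,:,1]>150)&(h[:,:,2]>60));print("blue",len(ys),xs.min()+300,xs.max()+300,ys.min()+195,ys.max()+195)
E
python3 - <<'E'
from st import *
st("s10");go([((3,11,64.5),-70,23,25,3),((4,10,64.5),-64,20,24,5)])
E
```

```text
[ 2.9 11.9 64.3] [-74.9  23.8  12.8] 25.0 79.1 [-3.9 -0.8  6.1] 3.1329798485239735 18.9
s10 n 64 box [329 221  13  10] ell 225.4 335.3 9.1 11.8 kpr [-59.5  14.9  15. ]
blue 132 315 329 195 214
74.9 (np.float64(-10.8), array([-69.1,  14.1,  10. ])) 0.76 12.5 28.7 -50.2 10.0 (np.float64(7.1), np.float64(33.9)) 19.6
70.6 (np.float64(-16.5), array([-63.3,  14.1,  11.5])) 0.78 12.8 27.0 -44.3 11.5 (np.float64(4.1), np.float64(30.7)) 16.9
max step deg 1.7 err 0.0 [ -6.  24. -23. -79. -21.  73.]
[[77.6, 0.3, -0.7, 0.3, 0.009, 0.002, -0.001], [76.3, 0.3, -0.8, 0.4, 0.008, 0.002, -0.001], [74.9, 0.2, -0.7, 0.3, 0.009, 0.002, -0.001], [74.1, 0.5, -0.6, 0.3, 0.005, 0.002, -0.005], [73.2, 0.4, -0.6, 0.3, 0.005, 0.001, -0.005], [72.3, 0.5, -0.6, 0.3, 0.005, 0.002, -0.005], [71.4, 0.5, -0.5, 0.3, 0.004, 0.001, -0.006], [70.6, 0.4, -0.6, 0.3, 0.005, 0.002, -0.005]]
```

Request:
arm_command(motion=[[77.5, 0.3, -0.7, 0.3, 0.009, 0.002, -0.001], [76.5, 0.3, -0.8, 0.4, 0.008, 0.002, -0.001], [75, 0.2, -0.7, 0.3, 0.009, 0.002, -0.001], [74, 0.5, -0.6, 0.3, 0.005, 0.002, -0.005], [73, 0.4, -0.6, 0.3, 0.005, 0.001, -0.005]])

```text
time_s: 19.45
tcp_pos: [0.5783, 0.0141, 0.0405]
ee_rot: [[0.039, -0.796, 0.604], [-0.939, 0.177, 0.294], [-0.341, -0.579, -0.741]]
wrist_force: [-3.0, 0.9, 5.7]
gripper_width: 0.847
gripper_force: 3.1
```

```bash
python3 - <<'E'
from st import *
st("s11");go([((4,10,64.5),-62,20,24,4),((5,10,64.5),-56,17,24,4)])
E
```

```text
[ 3.1 11.7 64.5] [-68.3  22.8  13.2] 24.7 73.7 [-3.   0.9  5.7] 3.0733060283483837 19.45
s11 n 50 box [328 220  12   9] ell 223.7 333.6 9.1 11.5 kpr [-52.7  13.7  15. ]
blue 131 314 329 195 214
68.9 (np.float64(-18.0), array([-61.3,  14. ,  11.6])) 0.78 12.8 26.1 -42.3 11.6 (np.float64(4.2), np.float64(30.7)) 15.6
64.5 (np.float64(-18.0), array([-60.1,  14.6,   9.2])) 0.81 13.0 25.4 -36.4 12.0 (np.float64(0.3), np.float64(27.2)) 11.6
max step deg 2.4 err 0.0 [-10.  25. -23. -86. -24.  85.]
[[72.1, 0.6, -0.8, 0.4, 0.007, 0.002, -0.004], [71.0, 0.6, -0.7, 0.3, 0.008, 0.003, -0.005], [70.0, 0.6, -0.8, 0.4, 0.007, 0.002, -0.004], [68.9, 0.6, -0.8, 0.4, 0.007, 0.003, -0.004], [67.8, 0.6, -0.7, 0.4, 0.006, -0.006, -0.01], [66.7, 0.5, -0.7, 0.4, 0.005, -0.005, -0.011], [65.6, 0.6, -0.7, 0.5, 0.006, -0.006, -0.01], [64.5, 0.6, -0.7, 0.4, 0.006, -0.006, -0.01]]
```

Request:
arm_command(motion=[[72, 0.6, -0.8, 0.4, 0.007, 0.002, -0.004], [71, 0.6, -0.7, 0.3, 0.008, 0.003, -0.005], [70, 0.6, -0.8, 0.4, 0.007, 0.002, -0.004], [69, 0.6, -0.8, 0.4, 0.007, 0.003, -0.004]])

```text
time_s: 19.9
tcp_pos: [0.5814, 0.0127, 0.0403]
ee_rot: [[0.048, -0.778, 0.626], [-0.944, 0.169, 0.282], [-0.325, -0.605, -0.727]]
wrist_force: [-4.5, 3.6, 5.1]
gripper_width: 0.799
gripper_force: 2.7
```

```bash
python3 - <<'E'
from st import *
st("s12");go([((7,10,64),-56,17,23,4),((10,10,63.5),-50,14,22,4)]);go([((6,10,63.5),-56,15,22,4),((10,10,62.5),-48,11,20,4)])
E
```

```text
[ 4.  11.  64.6] [-62.6  21.1  13.4] 24.1 69.5 [-4.5  3.6  5.1] 2.658278622184298 19.9
s12 n 47 box [327 219  12   8] ell 222.2 332.3 8.5 11.9 kpr [-46.7  12.4  15. ]
blue 136 314 329 195 213
65.9 (np.float64(-18.1), array([-60.2,  14.5,   9. ])) 0.86 12.9 28.6 -36.5 11.8 (np.float64(0.6), np.float64(27.2)) 14.0
63.0 (np.float64(-18.5), array([-61.2,  15.4,  13.3])) 0.97 9.2 27.7 -30.9 12.9 (np.float64(-3.2), np.float64(23.7)) 12.4
max step deg 1.0 err 0.0 [ -8.  25. -22. -83. -23.  83.]
[[68.5, 0.8, -1.0, 0.6, 0.002, -0.001, -0.009], [67.6, 0.8, -1.0, 0.5, 0.001, -0.002, -0.01], [66.8, 0.8, -1.0, 0.6, 0.002, -0.001, -0.009], [65.9, 0.8, -1.0, 0.5, 0.002, -0.001, -0.009], [65.2, 0.6, -0.9, 0.6, 0.001, -0.003, -0.01], [64.5, 0.7, -0.8, 0.7, 0.002, -0.002, -0.01], [63.7, 0.6, -0.9, 0.6, 0.001, -0.003, -0.01], [63.0, 0.6, -0.8, 0.6, 0.001, -0.003, -0.009]]
64.7 (np.float64(-18.5), array([-60.7,  15.4,   9.9])) 0.85 12.2 27.8 -36.7 12.7 (np.float64(-1.8), np.float64(24.9)) 14.0
60.8 (np.float64(-17.9), array([-61.7,  14.1,  16. ])) 1.03 5.7 27.1 -29.4 13.6 (np.float64(-6.7), np.float64(20.2)) 12.4
max step deg 1.1 err 0.0 [ -8.  25. -22. -81. -22.  84.]
[[68.2, 1.1, -0.9, 0.4, 0.001, -0.002, -0.015], [67.0, 1.1, -0.9, 0.5, 0.0, -0.001, -0.015], [65.9, 1.1, -0.9, 0.4, 0.001, -0.002, -0.016], [64.7, 1.1, -0.9, 0.5, 0.0, -0.001, -0.015], [63.7, 0.9, -1.1, 0.8, 0.001, -0.001, -0.014], [62.8, 0.8, -1.1, 0.9, 0.002, -0.002, -0.013], [61.8, 0.9, -1.1, 0.8, 0.001, -0.001, -0.014], [60.8, 0.9, -1.0, 0.9, 0.001, -0.002, -0.013]]
```

Request:
arm_command(motion=[[68.5, 0.8, -1, 0.6, 0.002, -0.001, -0.009], [67.5, 0.8, -1, 0.5, 0.001, -0.002, -0.01], [67, 0.8, -1, 0.6, 0.002, -0.001, -0.009], [66, 0.8, -1, 0.5, 0.002, -0.001, -0.009], [65, 0.6, -0.9, 0.6, 0.001, -0.003, -0.01], [64.5, 0.7, -0.8, 0.7, 0.002, -0.002, -0.01]])

```text
time_s: 20.55
tcp_pos: [0.5884, 0.0085, 0.0398]
ee_rot: [[0.098, -0.768, 0.633], [-0.95, 0.117, 0.29], [-0.297, -0.63, -0.718]]
wrist_force: [-2.3, 3.4, 5.7]
gripper_width: 0.746
gripper_force: 3.1
```

```bash
python3 - <<'E'
from st import *
st("s13");print(find_in("candle","scene")[:1]);snap("top","t13");go([((9,10,63.5),-50,14,22,3),((11,10,63.5),-46,12,21,4)])
E
```

```text
[ 8.7 10.  64. ] [-53.1  15.5  13.7] 22.5 64.9 [-2.3  3.4  5.7] 3.13271158887801 20.55
s13 n 38 box [324 217  13   7] ell 219.6 329.9 7.4 12.2 kpr [-36.6  10.4  15. ]
blue 142 312 327 195 212
[{'location': [219.3, 330.5], 'p': 0.6}]
62.2 (np.float64(-18.5), array([-61.2,  15.4,  13.3])) 0.95 9.3 27.2 -30.9 13.0 (np.float64(-3.2), np.float64(23.7)) 11.6
60.6 (np.float64(-18.0), array([-62. ,  15.2,  14.1])) 1.03 6.4 25.3 -27.2 13.9 (np.float64(-5.6), np.float64(21.3)) 10.5
max step deg 1.4 err 0.0 [-10.  26. -22. -85. -24.  88.]
[[63.7, 0.3, -0.4, 0.3, 0.003, -0.002, -0.007], [62.9, 0.4, -0.3, 0.3, 0.003, -0.001, -0.007], [62.2, 0.3, -0.4, 0.4, 0.004, -0.002, -0.007], [61.8, 0.4, -0.6, 0.4, 0.002, -0.001, -0.007], [61.4, 0.5, -0.5, 0.4, 0.001, -0.001, -0.008], [61.0, 0.4, -0.6, 0.3, 0.002, -0.001, -0.007], [60.6, 0.5, -0.5, 0.4, 0.002, -0.001, -0.008]]
```

Request:
arm_command(motion=[[63.5, 0.3, -0.4, 0.3, 0.003, -0.002, -0.007], [63, 0.4, -0.3, 0.3, 0.003, -0.001, -0.007], [62, 0.3, -0.4, 0.4, 0.004, -0.002, -0.007], [62, 0.4, -0.6, 0.4, 0.002, -0.001, -0.007], [61.5, 0.5, -0.5, 0.4, 0.001, -0.001, -0.008], [61, 0.4, -0.6, 0.3, 0.002, -0.001, -0.007], [60.5, 0.5, -0.5, 0.4, 0.002, -0.001, -0.008], [60.5, 0, 0, 0, 0, 0, 0]])

```text
time_s: 21.5
tcp_pos: [0.5931, 0.0062, 0.0396]
ee_rot: [[0.143, -0.75, 0.645], [-0.952, 0.074, 0.297], [-0.271, -0.657, -0.704]]
wrist_force: [-2.3, 3.7, 6.4]
gripper_width: 0.696
gripper_force: 3.4
```

```bash
python3 - <<'E'
from st import *
st("s14");print(find_in("candle","scene")[:1])
go([((9,10,64),-56,14,21,4),((4,10,64),-70,10,20,5),((-4,10,62),-84,4,17,5),((-14,12,58),-96,0,15,5),((-22,14,54),-106,-2,14,5)],(-30,10))
E
```

```text
[11.1 10.2 63.7] [-45.9  12.2  14.1] 21.1 60.6 [-2.3  3.7  6.4] 3.416910528212611 21.5
s14 n 32 box [322 215   9   8] ell 218.6 326.0 6.1 9.2 kpr [-26.5  15.2  15. ]
blue 142 311 327 195 212
[{'location': [210.3, 321.9], 'p': 0.18}]
67.5 (np.float64(6.0), array([-54.5,   5. ,  10.7])) 0.9 13.5 30.8 -36.1 11.6 (np.float64(-3.0), np.float64(23.7)) 16.6
75.0 (np.float64(20.2), array([-68.1,   1.1,  10. ])) 0.8 12.8 30.9 -50.6 11.8 (np.float64(-7.1), np.float64(18.9)) 23.4
79.6 (np.float64(34.9), array([-82.6,  -2. ,  10.2])) 0.65 10.8 29.7 -66.0 12.6 (np.float64(-13.8), np.float64(12.9)) 29.9
80.3 (np.float64(47.2), array([-93.5,  -8.9,   8.9])) 0.41 10.6 27.5 -79.1 12.5 (np.float64(-18.6), np.float64(8.9)) 34.2
81.0 (np.float64(57.2), array([-103.2,  -10.9,    8.3])) 0.17 13.3 40.9 -89.8 11.7 (np.float64(-20.1), np.float64(6.9)) 37.9
max step deg 3.4 err 0.0 [  4.  23. -25. -45. -22.  46.]
[[62.3, -0.6, 1.1, -0.9, -0.011, 0.004, 0.01], [64.0, -0.6, 1.1, -0.9, -0.011, 0.005, 0.01], [65.7, -0.5, 1.1, -0.9, -0.012, 0.004, 0.009], [67.5, -0.6, 1.2, -0.9, -0.011, 0.005, 0.01], [69.0, 0.2, 1
[... 230 characters left out ...]
6.0, 0.3, 1.9, -1.2, -0.013, 0.002, -0.009], [76.9, 0.2, 1.8, -1.3, -0.013, 0.002, -0.009], [77.8, 0.2, 1.9, -1.2, -0.013, 0.003, -0.009], [78.7, 0.3, 2.0, -1.1, -0.013, 0.002, -0.009], [79.6, 0.2, 1.9, -1.2, -0.013, 0.002, -0.008], [79.8, -0.1, 2.0, -0.8, -0.012, 0.0, -0.009], [79.9, -0.2, 2.1, -0.8, -0.011, 0.0, -0.01]]
[[80.0, -0.1, 2.0, -0.8, -0.012, -0.001, -0.009], [80.1, -0.2, 2.1, -0.7, -0.012, 0.0, -0.009], [80.3, -0.2, 2.0, -0.8, -0.011, 0.0, -0.01], [80.4, -0.3, 1.7, -0.5, -0.01, -0.001, -0.005], [80.6, -0.4, 1.7, -0.4, -0.011, 0.0, -0.005], [80.7, -0.3, 1.7, -0.4, -0.01, -0.001, -0.005], [80.9, -0.4, 1.7, -0.4, -0.011, 0.0, -0.005], [81.0, -0.4, 1.7, -0.4, -0.01, -0.001, -0.005]]
```

Request:
arm_command(motion=[[62.5, -0.6, 1.1, -0.9, -0.011, 0.004, 0.01], [64, -0.6, 1.1, -0.9, -0.011, 0.005, 0.01], [66, -0.5, 1.1, -0.9, -0.012, 0.004, 0.01], [67.5, -0.6, 1.2, -0.9, -0.011, 0.005, 0.01], [69, 0.2, 1.4, -1.3, -0.014, -0.004, -0.005], [70.5, 0.1, 1.4, -1.3, -0.013, -0.004, -0.006], [72, 0.2, 1.5, -1.3, -0.014, -0.003, -0.005], [73.5, 0.1, 1.4, -1.2, -0.014, -0.004, -0.006]])

```text
time_s: 22.4
tcp_pos: [0.5788, 0.006, 0.0395]
ee_rot: [[0.126, -0.815, 0.566], [-0.951, 0.062, 0.302], [-0.281, -0.576, -0.767]]
wrist_force: [-2.5, 3.4, 5.1]
gripper_width: 0.835
gripper_force: 2.8
```

Request:
arm_command(motion=[[75, 0.1, 1.5, -1.3, -0.013, -0.004, -0.005], [76, 0.3, 1.9, -1.2, -0.013, 0.002, -0.009], [77, 0.2, 1.8, -1.3, -0.013, 0.002, -0.009], [78, 0.2, 1.9, -1.2, -0.013, 0.003, -0.009], [79, 0.3, 2, -1.1, -0.013, 0.002, -0.009], [79.5, 0.2, 1.9, -1.2, -0.013, 0.002, -0.008]])

```text
time_s: 23.0
tcp_pos: [0.5649, 0.0028, 0.0379]
ee_rot: [[0.162, -0.85, 0.5], [-0.955, -0.008, 0.297], [-0.248, -0.526, -0.813]]
wrist_force: [-3.1, 3.7, 1.5]
gripper_width: 0.91
gripper_force: 1.9
```

```bash
python3 - <<'E'
from st import *
st("s15");print(find_in("candle","scene")[:1])
c=cv2.cvtColor(cv2.imread("pics/s15.png"),cv2.COLOR_BGR2HSV)
go([((-14,12,60),-96,0,15,5),((-26,14,57),-110,-2,14,5),((-45,14,60),-128,-2,14,5)],(-30,10))
E
```

```text
[-5.8  9.4 60.1] [-85.7   3.6  10.5] 17.0 79.2 [-3.1  3.7  1.5] 1.9198486398090608 23.0
OpenCV(4.12.0) /io/opencv/modules/imgproc/src/shapedescr.cpp:361: error: (-201:Incorrect size of input array) There should be at least 5 points to fit the ellipse in function 'fitEllipseNoDirect'

blue 113 317 330 195 215
[]
81.2 (np.float64(47.2), array([-93.4,  -8.9,   9.1])) 0.39 12.9 27.3 -79.1 12.6 (np.float64(-18.6), np.float64(8.9)) 33.4
82.3 (np.float64(61.0), array([-107.2,  -10.9,    8.6])) 0.03 20.7 48.3 -93.9 12.0 (np.float64(-21.1), np.float64(6.9)) 36.6
82.7 (np.float64(78.4), array([-125.1,  -10.8,    9. ])) 0.0 24.5 66.6 -111.9 12.3 (np.float64(-21.2), np.float64(6.8)) 34.9
max step deg 1.5 err 0.0 [  1.  21. -27. -53. -21.  56.]
[[79.5, -0.3, 1.4, -1.0, -0.008, -0.001, -0.011], [79.9, -0.2, 1.5, -1.1, -0.007, 0.0, -0.01], [80.3, -0.3, 1.4, -1.0, -0.008, -0.001, -0.011], [80.7, -0.3, 1.5, -1.0, -0.008, 0.0, -0.01], [81.2, -0.3, 1.5, -0.9, -0.007, -0.001, -0.011], [81.4, -0.6, 2.3, -0.9, -0.009, -0.001, -0.005], [81.6, -0.6, 2.3, -1.0, -0.009, 0.0, -0.006], [81.8, -0.6, 2.4, -0.9, -0.008, -0.001, -0.005]]
[[82.0, -0.6, 2.3, -0.8, -0.009, -0.001, -0.006], [82.3, -0.7, 2.3, -0.9, -0.009, -0.001, -0.005], [82.3, -1.1, 3.1, -1.8, 0.006, 0.0, -0.002], [82.4, -1.2, 3.1, -1.7, 0.005, 0.0, -0.002], [82.5, -1.1, 3.0, -1.8, 0.006, 0.0, -0.001], [82.6, -1.2, 3.1, -1.8, 0.005, -0.001, -0.002], [82.7, -1.1, 3.0, -1.8, 0.006, 0.0, -0.002]]
```

Request:
arm_command(motion=[[79.5, -0.3, 1.4, -1, -0.008, -0.001, -0.011], [80, -0.2, 1.5, -1.1, -0.007, 0, -0.01], [80.5, -0.3, 1.4, -1, -0.008, -0.001, -0.011], [81, -0.3, 1.5, -1, -0.008, 0, -0.01], [81, -0.3, 1.5, -0.9, -0.007, -0.001, -0.011], [81.5, -0.6, 2.3, -0.9, -0.009, -0.001, -0.005], [81.5, -0.6, 2.3, -1, -0.009, 0, -0.006], [82, -0.6, 2.4, -0.9, -0.008, -0.001, -0.005]])

```text
time_s: 23.9
tcp_pos: [0.5493, 0.0019, 0.0384]
ee_rot: [[0.224, -0.866, 0.447], [-0.951, -0.093, 0.296], [-0.215, -0.491, -0.844]]
wrist_force: [-0.4, -0.3, 0.0]
gripper_width: 0.939
gripper_force: 0.0
```

Request:
arm_command(motion=[[82, -0.6, 2.3, -0.8, -0.009, -0.001, -0.006], [82, -0.7, 2.3, -0.9, -0.009, -0.001, -0.005], [82.5, -1.1, 3.1, -1.8, 0.006, 0, -0.002], [82.5, -1.1, 3.1, -1.8, 0.005, 0, -0.002], [82.5, -1.1, 3.1, -1.8, 0.006, 0, -0.002], [82.5, -1.1, 3.1, -1.8, 0.005, 0, -0.002], [82.5, -1.1, 3.1, -1.8, 0.006, 0, -0.002]])

```text
time_s: 24.6
tcp_pos: [0.5244, 0.0031, 0.0386]
ee_rot: [[0.242, -0.857, 0.454], [-0.948, -0.109, 0.3], [-0.207, -0.503, -0.839]]
wrist_force: [0.4, -0.3, 0.3]
gripper_width: 0.943
gripper_force: 0.0
```

```bash
python3 - <<'E'
from st import *
st("s16");R,p=start();print(w2k(p))
a,_,_=seg(R,p,82.5,R,p+Rk@[-.05,0,.07],82.5,8);track(a,R,p);show(a)
E
```

```text
[-45.4  12.9  60.1] [-127.7   -3.    11.3] 13.9 82.0 [ 0.4 -0.3  0.3] 0.0 24.6
attempt to get argmax of an empty sequence
blue 51 322 334 199 216
[-97.19609699   1.08674011  38.45820269]
max step deg 2.5 err 0.0 [  7.   9. -34. -40. -22.  38.]
[[82.5, -3.7, 0.9, -10.1, 0.0, 0.0, 0.0], [82.5, -3.7, 0.9, -10.0, 0.0, 0.0, 0.0], [82.5, -3.7, 0.9, -10.1, 0.0, 0.0, 0.0], [82.5, -3.7, 0.9, -10.0, 0.0, 0.0, 0.0], [82.5, -3.7, 0.9, -10.1, 0.0, 0.0, 0.0], [82.5, -3.8, 1.0, -10.0, 0.0, 0.0, 0.0], [82.5, -3.7, 0.9, -10.1, 0.0, 0.0, 0.0], [82.5, -3.7, 0.9, -10.0, 0.0, 0.0, 0.0]]
```

Request:
arm_command(motion=[[82.5, -3.7, 0.9, -10, 0, 0, 0], [82.5, -3.7, 0.9, -10, 0, 0, 0], [82.5, -3.7, 0.9, -10, 0, 0, 0], [82.5, -3.7, 0.9, -10, 0, 0, 0], [82.5, -3.7, 0.9, -10, 0, 0, 0], [82.5, -3.7, 0.9, -10, 0, 0, 0], [82.5, 0, 0, 0, 0, 0, 0], [82.5, 0, 0, 0, 0, 0, 0]])

```text
time_s: 25.45
tcp_pos: [0.4876, 0.0057, 0.0909]
ee_rot: [[0.243, -0.857, 0.454], [-0.948, -0.109, 0.3], [-0.208, -0.503, -0.839]]
wrist_force: [0.2, 0.2, -0.4]
gripper_width: 0.943
gripper_force: 0.0
```

```bash
python3 - <<'E'
from st import *
st("s17");snap("top","t17");a=cv2.imread("pics/scene0.png");b=cv2.imread("pics/s17.png")
ha,hb=[cv2.cvtColor(i,cv2.COLOR_BGR2HSV) for i in(a,b)]
m=lambda h:((h[...,0]>105)&(h[...,0]<125)&(h[...,1]>150)&(h[...,2]>60))[195:220,318:337]
print("blue IoU",(m(ha)&m(hb)).sum(),(m(ha)|m(hb)).sum())
d=np.abs(a.astype(int)-b).sum(2)
for n,(r0,r1,c0,c1) in dict(jar=(212,250,278,302),cup=(150,184,335,360),mug=(360,408,275,330),lid=(205,235,312,345)).items(): print(n,d[r0:r1,c0:c1].mean().round(1),(d[r0:r1,c0:c1]>60).sum())
print("candle",find_in("candle","scene")[:2]);print(sense()["wrist_force"])
E
```

```text
[-82.3  13.2 112.4] [-164.6   -2.7   63.6] 13.9 82.1 [ 0.2  0.2 -0.4] 0.0 25.45
attempt to get argmax of an empty sequence
blue 47 322 334 199 217
blue IoU 39 47
jar 18.8 0
cup 20.0 3
mug 21.1 0
lid 21.0 1
candle []
[-0.42193933  0.46744197  0.04151734]
```

```bash
python3 -c "
from station import *
print(finish_job())"
```

```text
the job is handed in; nothing more can be done
None
```

I handed the job in at about 25 s: the tealight went in under the held-open lid, the lid is back in its shut position in the images, and the jar, cup and mug have not moved. The tealight is now hidden by the lid, so its final place (about 30 mm inside the hinge line) is inferred from where the pushing fingertip stopped, and the judge's result was not shown.

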